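# Unload the dry cabinet's pass box into a carrying case

### The job

Press down on the grip of the pass box's inner sliding door until you feel that it is fully home, and only then open the outer lid. Put the scoop that lies on the open carrying case into the steel tray, move every sample bottle from the pass box into the case so that nothing stands above its rim, and then shut the case lid. Shut the outer lid again too, with the inner door still shut, and leave the other things on the bench where they are.

Things in the scene. Friction and masses are not known exactly. Their poses are not given: they have to be found in the camera images.
- pass_box: Fixed white pass box, 220 x 220 mm, walls 46 mm high and 10 mm thick under a hood lid, inner floor (bottles stand on it) 8 mm above the origin, the centre of its underside. +x side (about world +y): outer lid's hinge. -y side (about world +x): inner door between two guide posts 135 mm high at x = +-82, y = -116 mm; behind it, from y = -162 mm on, a clear dry cabinet 150 mm high.
- outer_lid (a joint): Angle of the outer lid (a 36 mm deep hood: clear pane in an aluminium frame on a skirt) on top of the pass box. 0 = shut, about 1.57 upright, stop at 2.0 rad. A stiff hinge: stays where it is left; takes about 4 N at the handle to open.
- outer_hinge (a point): Point on the outer lid's hinge line, middle of the pass box's +x top edge (pass box frame: 110, 0, 46 mm). The hinge line runs along the pass box's y.
- outer_handle (a point): Middle of the outer lid's handle: a round steel bar, 10 mm thick, 90 mm long along the pass box's y, on two side arms 40 mm beyond the lid's free edge (when shut 260 mm from the hinge and 31 mm above it). It can be gripped across from above at every lid angle, since it lies in the plane of the pane.
- inner_door (a joint): Lift of the inner door (steel plate sliding straight up and down in guides, between pass box and dry cabinet). 0 = shut, fully home on its stop; up to 0.06 m = raised. It may start slightly raised. Friction holds it; pressing it down takes about 2 N until it stops hard; lifting takes about 7 N.
- inner_grip (a point): Middle of the flat top of the inner door's black grip (70 mm along pass box x, 28 mm along y), a ledge on the cabinet side of the door: pass box frame 0, -132, 88 mm when shut; rises with the door.
- case: Fixed grey carrying case, open on top, 130 (x) x 250 (y) mm, rim 66 mm above the origin (centre of the underside), walls and floor 5 mm. Two partitions at y = +-40.5 mm, 4 mm thick, flush with the rim, make three bays 120 (x) by about 77 mm (y), centred at y = -81, 0, 81; a bay takes two bottles along x. +x side (about world -y): lid hinge.
- case_lid (a joint): Angle of the case's lid (grey plate 10 mm thick). 0 = shut; it starts open, leaning back at about 1.75 to 2.1 rad; stop at 2.2. A stiff hinge: stays where it is left; takes about 4 N at the handle.
- case_hinge (a point): Point on the case lid's hinge line, middle of the case's +x top edge (case frame: 65, 0, 66 mm). The hinge line runs along the case's y.
- case_handle (a point): Middle of the case lid's handle: a round steel bar, 10 mm thick, 90 mm long along the case's y, on two side arms 40 mm beyond the lid's free edge (170 mm from the hinge), in the plane of the lid; can be gripped across from above at every angle.
- tray: Fixed shallow steel tray, 210 (x) x 90 (y) mm outside, 18 mm high, wall and floor 4 mm; origin: centre of the underside. Empty at the start.
- scoop: Loose steel sampling scoop: a straight bar 160 mm long (its x), 12 mm wide (y), 14 mm high (z); thin blade 22 mm wide at the +x end. Origin: centre of its underside. Starts lying on the case's two partitions, so it stands 14 mm above the rim.
- bottle0: Loose white square plastic sample bottle with a grey round screw cap: body 34 x 34 mm, 38 mm high; cap 29 mm across from 42 to 54 mm; about 50 g. Origin: centre of its underside, z to the cap. Between two and four of the four bottles are there; may be gripped by the body; may stand or lie in the case.
- bottle1: Loose white square plastic sample bottle with a grey round screw cap: body 34 x 34 mm, 38 mm high; cap 29 mm across from 42 to 54 mm; about 50 g. Origin: centre of its underside, z to the cap. Between two and four of the four bottles are there; may be gripped by the body; may stand or lie in the case.
- bottle2: Loose white square plastic sample bottle with a grey round screw cap: body 34 x 34 mm, 38 mm high; cap 29 mm across from 42 to 54 mm; about 50 g. Origin: centre of its underside, z to the cap. Between two and four of the four bottles are there; may be gripped by the body; may stand or lie in the case.
- bottle3: Loose white square plastic sample bottle with a grey round screw cap: body 34 x 34 mm, 38 mm high; cap 29 mm across from 42 to 54 mm; about 50 g. Origin: centre of its underside, z to the cap. Between two and four of the four bottles are there; may be gripped by the body; may stand or lie in the case.
- tube_rack: Bystander: orange rack with capped tubes, 100 x 55 mm, 80 mm high. Origin: centre of the underside. Leave it alone.
- reagent: Bystander: amber bottle, 60 mm across, 120 mm high. Origin: centre of the underside. Leave it alone.
- jar: Bystander: white jar, 56 mm across, 70 mm high. Origin: centre of the underside. Leave it alone.
- dish: Bystander: clear flat dish, 70 mm across, 14 mm high. Origin: centre of the underside. Leave it alone.
- tip_box: Bystander: blue box, 120 x 85 x 60 mm. Origin: centre of the underside. Leave it alone.
- beaker: Bystander: glass beaker, 70 mm across, 85 mm high. Origin: centre of the underside. Leave it alone.

How it is judged (in metres and radians):
On the way, in this order (a step that is already met when the one before it is completed fails the run):
1. the inner door is pressed down with at least 3 N and is fully home (within 3 mm) (contact force between the fingers and inner_door above 3 N and value of joint inner_door below 0.003 m), for 0.2 s.
2. the outer lid is opened (past 1.2 rad), the inner door shut (value of joint outer_lid above 1.2 rad and value of joint inner_door below 0.006 m), for 0.2 s.
3. every bottle lies or stands in the case wholly below the rim and released, the scoop is off the case and in the tray, the case lid still open (x of bottle0 in the frame of case between -0.0625 and 0.0625 m and y of bottle0 in the frame of case between -0.1225 and 0.1225 m and (z of bottle0 in the frame of case below 0.032 m or (z of bottle0 in the frame of case below 0.066 m and angle between bottle0's own z axis and vertical above 2.6 rad)) and contact force between the fingers and bottle0 below 0.05 N and x of bottle1 in the frame of case between -0.0625 and 0.0625 m and y of bottle1 in the frame of case between -0.1225 and 0.1225 m and (z of bottle1 in the frame of case below 0.032 m or (z of bottle1 in the frame of case below 0.066 m and angle between bottle1's own z axis and vertical above 2.6 rad)) and contact force between the fingers and bottle1 below 0.05 N and x of bottle2 in the frame of case between -0.0625 and 0.0625 m and y of bottle2 in the frame of case between -0.1225 and 0.1225 m and (z of bottle2 in the frame of case below 0.032 m or (z of bottle2 in the frame of case below 0.066 m and angle between bottle2's own z axis and vertical above 2.6 rad)) and contact force between the fingers and bottle2 below 0.05 N and x of bottle3 in the frame of case between -0.0625 and 0.0625 m and y of bottle3 in the frame of case between -0.1225 and 0.1225 m and (z of bottle3 in the frame of case below 0.032 m or (z of bottle3 in the frame of case below 0.066 m and angle between bottle3's own z axis and vertical above 2.6 rad)) and contact force between the fingers and bottle3 below 0.05 N and x of scoop in the frame of tray between -0.105 and 0.105 m and y of scoop in the frame of tray between -0.045 and 0.045 m and height (world z) of scoop below 0.04 m and value of joint case_lid above 0.8 rad), for 0.2 s.
4. the case lid is shut (value of joint case_lid below 0.05 rad), for 0.2 s.
At the end, for the whole second after the job is handed in: Every bottle is in the case, wholly below its rim; the scoop lies in the tray; case lid and outer lid are shut (within 0.05 rad), the inner door is shut (within 6 mm), everything released and at rest (x of bottle0 in the frame of case between -0.0625 and 0.0625 m and y of bottle0 in the frame of case between -0.1225 and 0.1225 m and (z of bottle0 in the frame of case below 0.032 m or (z of bottle0 in the frame of case below 0.066 m and angle between bottle0's own z axis and vertical above 2.6 rad)) and contact force between the fingers and bottle0 below 0.05 N and x of bottle1 in the frame of case between -0.0625 and 0.0625 m and y of bottle1 in the frame of case between -0.1225 and 0.1225 m and (z of bottle1 in the frame of case below 0.032 m or (z of bottle1 in the frame of case below 0.066 m and angle between bottle1's own z axis and vertical above 2.6 rad)) and contact force between the fingers and bottle1 below 0.05 N and x of bottle2 in the frame of case between -0.0625 and 0.0625 m and y of bottle2 in the frame of case between -0.1225 and 0.1225 m and (z of bottle2 in the frame of case below 0.032 m or (z of bottle2 in the frame of case below 0.066 m and angle between bottle2's own z axis and vertical above 2.6 rad)) and contact force between the fingers and bottle2 below 0.05 N and x of bottle3 in the frame of case between -0.0625 and 0.0625 m and y of bottle3 in the frame of case between -0.1225 and 0.1225 m and (z of bottle3 in the frame of case below 0.032 m or (z of bottle3 in the frame of case below 0.066 m and angle between bottle3's own z axis and vertical above 2.6 rad)) and contact force between the fingers and bottle3 below 0.05 N and x of scoop in the frame of tray between -0.105 and 0.105 m and y of scoop in the frame of tray between -0.045 and 0.045 m and height (world z) of scoop below 0.04 m and value of joint each of case_lid, outer_lid below 0.05 rad and value of joint inner_door below 0.006 m and linear speed of each of bottle0, bottle1, bottle2, bottle3, scoop below 0.02 m/s); the robot touches nothing.
It fails at once if the outer lid is open (more than 0.1 rad) while the inner door is not shut (more than 6 mm) (value of joint outer_lid above 0.1 rad and value of joint inner_door above 0.006 m).
It fails at once if a bystander is pushed more than 40 mm or knocked over (distance of any of tube_rack, reagent, jar, dish, tip_box, beaker from where it was at the start of the episode above 0.04 m or angle between any of tube_rack, reagent, jar, dish, tip_box, beaker's own z axis and vertical above 0.5 rad).
Of bottle0, bottle1, bottle2, bottle3 only 2 to 4 are there at a start; the rules pass over those that are not, and their reading is None.
At some moment in a run one of bottle0, bottle1, bottle2, bottle3 may be knocked a few centimetres aside while the robot is not near it.
Once in a run the grip may slacken for a moment while it holds something.
It also fails if it takes over 210 s, if anything falls off the work surface, if the arm or the gripper's body presses on something with over 40 N, if the wrist force passes 120 N, or if a joint passes its speed limit or range.

### The arm

A 6-joint arm with a two-finger parallel gripper is mounted at the origin on the work surface. World frame = base frame: x ahead of the robot, y to its left, z up, the work surface at z = 0. Lengths are in mm, angles in degrees, forces in N, time in s.
With the tool pointing down it reaches from about 300 to 850 mm from the base axis. Payload 4.2 kg.
Tool frame: the origin (TCP) lies midway between the tips of the shut fingers; the grasp point (between the pads) lies 19 mm behind it; z points along the fingers, x is the direction in which the jaws open and shut, and the axes are right-handed (so a half turn about z gives the same grasp; the last joint's range is limited). The gripper opens to 91 mm and grips with 3 to 60 N. Pads are 32 mm wide; open, the fingers measure 118 mm over their backs; the gripper's body (76 mm by 178 mm) begins 60 mm behind the grasp point.
Start: joints at [-67.724, 18.312, 89.639, -0, 72.044, -1.146], TCP at [228.572, -527.634, 213.976] pointing down, gripper open.
Joint ranges: [-177.97, 177.97], [-48.28, 115.42], [12.27, 149.76], [-77.06, 257.06], [2.81, 150.46], [-146.56, 146.56]. Speed limits (degrees/s): [147.25, 147.25, 180, 180, 180, 180].

### API

Orientations are given as [roll, pitch, yaw] about the fixed x, y, z axes, in that order (R = Rz(yaw) Ry(pitch) Rx(roll)).
In Python, from workcell import env gives the robot as it stands. The module is installed in compiled form; this text tells all that it offers.
- The arm moves only by the tool drive_tool, never from a script. Its argument "series" is a list of rows, each a list of 3 entries, a list of its own where there are three numbers: the closure, from 0 (fully open) to 1 (shut), then the shift along the tool's x, y, z in mm, then the turn, a rotation vector about the tool's x, y, z in rad. In form: [[gripper, [dx, dy, dz], [rx, ry, rz]], ...]. A call has exactly 5 rows; each row is the pose to reach, as a shift and turn from the pose commanded when the call began, along the tool's axes at that moment; what a row does not reach only later rows make up. A row lasts 1/10 s, in which the tool goes at most 50 mm and 8.59 degrees, less where a joint would pass 70% of its speed; a pose out of reach is approached as far as the arm can. A call with a gripper value outside its range is refused whole. The fingers move at their own pace and stop on an object; "squeeze" is the grip in N (left out, the last holds). Time passes only in rows, so rows that repeat a pose let the fingers close, or fill a call up. It gives the time, the measured TCP pose, the force and the opening at its end, in the units of the state.
- env.state(): the state, without advancing time (a new reading comes with each control period).
- env.grab_frame(name): name is "scene" or "top" or "wrist"; returns a dict with "image" (480x640x3 uint8, red, green, blue), "K" (3x3 intrinsics, pixels), "origin" and "orientation" of the camera in the world. Camera axes: x right, y down, z forward; pixel columns grow to the right and rows downward; lengths in mm; the calibration is good to about 2 mm. A picture is of the moment at which its call begins. There is no depth.
- env.job_done(): hands the job in, once; it reports no verdict.
The state is a dict: "time_s": time; "qpos": joint angles; "qvel": joint speeds; "effort": joint torques, N m; "ee_pos": TCP position; "ee_rot": TCP orientation; "force": force on the tool from outside, world axes, zero at the start; "torque": the same for the moment, N m; "gripper_width": finger opening in mm.
Only numpy, scipy, OpenCV 4.12 (cv2) and the standard library are available. Lean on these libraries where they do the work, as an engineer would, in place of code of your own. Each camera call takes 0.05 s, during which the arm holds its last target.

## Working session

There is one attempt and no reset: what is moved stays moved. The work goes in short steps, Python scripts to look and compute and a tool call to move; the robot and the scene stay as the last step left them, time stands still between calls to the robot, and variables do not carry over. Pictures are saved under pics/ and viewed, and the job is handed in when it is done.

Besides the shell and the picture viewer there is one more tool, called after "Request:" as name([rows], argument=value, ...), one row to a line, values as JSON. drive_tool: Moves the arm, as the interface text tells. Its arguments: {"type":"object","properties":{"series":{"type":"array","items":{"type":"array"}},"squeeze":{"type":"number"}},"required":["series"]}

```bash
mkdir -p pics; ls
python3 - <<'E'
from workcell import env
import cv2, numpy as np
np.set_printoptions(precision=3,suppress=True)
print(env.state())
for n in ("scene","top","wrist"):
    f=env.grab_frame(n); cv2.imwrite(f"pics/a_{n}.png",f["image"][:,:,::-1])
    print(n,f["K"],f["origin"],f["orientation"])
E
```

```text
pics
{'time_s': 0.0, 'qpos': array([-67.724,  18.353,  89.704,   0.001,  72.042,  -1.148]), 'qvel': array([ 0.075, -0.095, -0.048, -0.029, -0.074,  0.125]), 'effort': array([ -0.002, -41.245, -23.197,   0.072,   0.046,  -0.   ]), 'ee_pos': array([ 228.386, -527.176,  213.125]), 'ee_rot': array([-179.998,    0.099,  -66.576]), 'force': array([-0.989, -0.157, -0.942]), 'torque': array([-0.046,  0.002, -0.021]), 'gripper_width': 91.05822585540777}
scene [[601.717   0.    322.642]
 [  0.    601.717 243.646]
 [  0.      0.      1.   ]] [1342.695 1019.382  905.226] [-121.983   -0.674  143.092]
top [[439.098   0.    327.512]
 [  0.    439.098 237.161]
 [  0.      0.      1.   ]] [ 458.852   -8.932 1248.345] [-175.244   -1.221  -89.604]
wrist [[417.568   0.    325.157]
 [  0.    417.568 244.597]
 [  0.      0.      1.   ]] [ 306.032 -493.546  383.798] [162.968   0.036 -66.582]
```

View pics/a_scene.png

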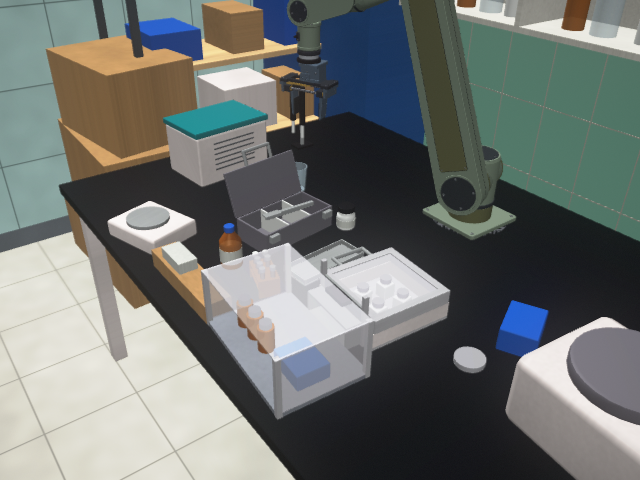

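View pics/a_top.png

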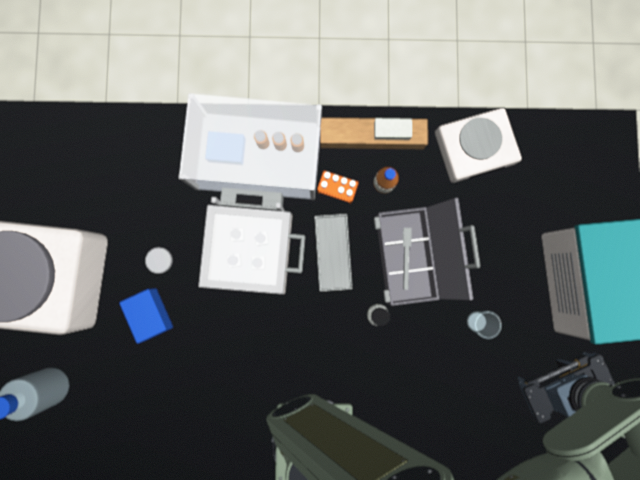

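View pics/a_wrist.png

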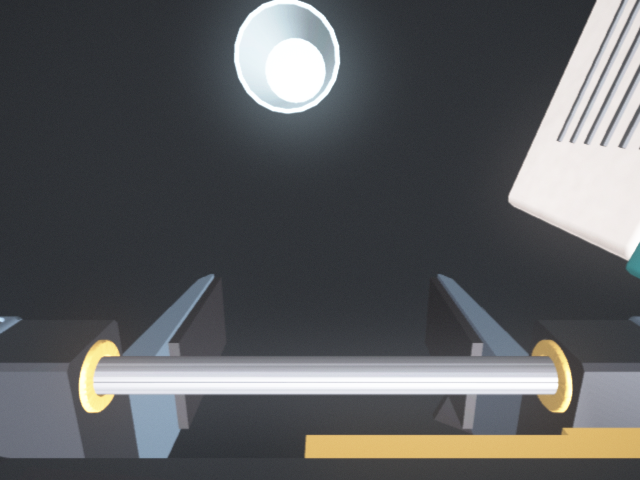

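The top view shows the pass box at about (245,250) with four bottles at (235,234), (260,238), (232,261) and (257,262). The tray is at (333,252), the case at (415,255) with the scoop at (407,258), and the inner grip at about (250,198). I'll enlarge these.

Run:
```python
import cv2
t=cv2.imread("pics/a_top.png"); s=cv2.imread("pics/a_scene.png")
cv2.imwrite("pics/b1.png",cv2.resize(t[180:305,180:320],(784,700),interpolation=cv2.INTER_CUBIC)[:600] if 0 else cv2.resize(t[180:305,180:320],(672,600),interpolation=cv2.INTER_CUBIC))
cv2.imwrite("pics/b2.png",cv2.resize(t[180:320,310:490],(771,600),interpolation=cv2.INTER_CUBIC))
cv2.imwrite("pics/b3.png",cv2.resize(s[230:350,290:450],(800,600),interpolation=cv2.INTER_CUBIC))
cv2.imwrite("pics/b4.png",cv2.resize(s[130:280,210:370],(640,600),interpolation=cv2.INTER_CUBIC))
```

```text
(no output)
```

View pics/b1.png

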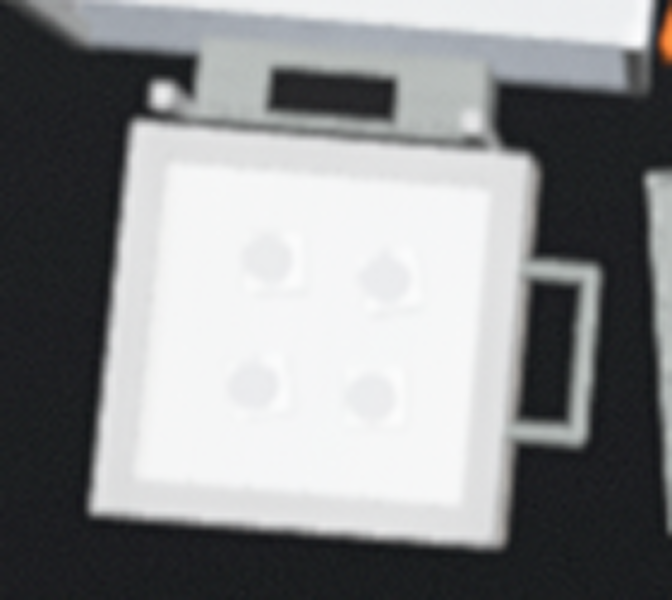

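View pics/b2.png

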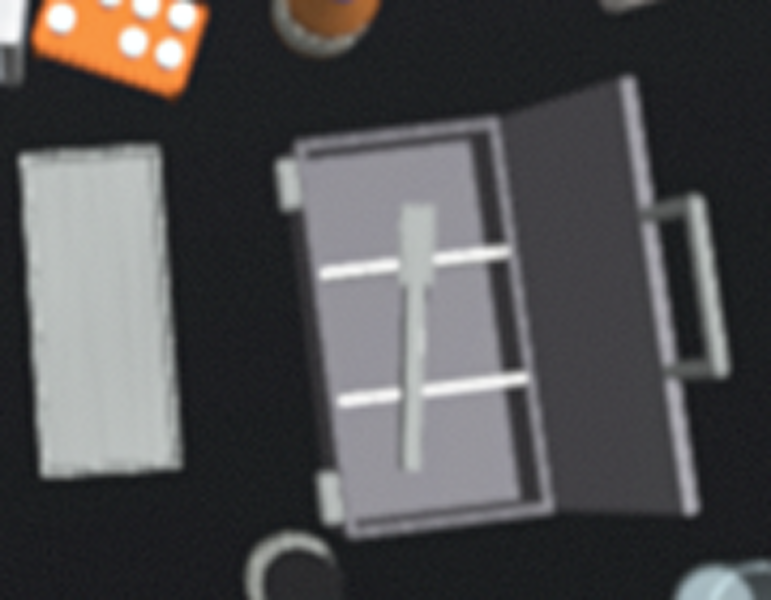

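View pics/b3.png

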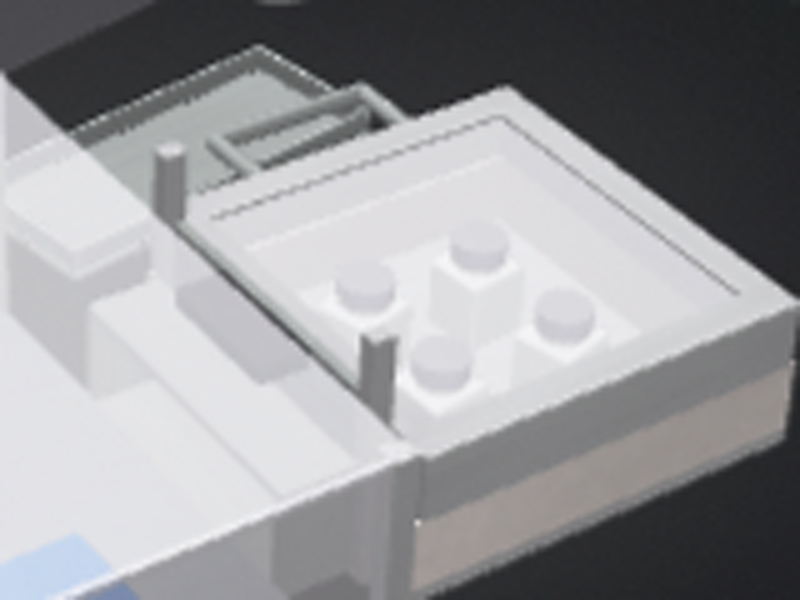

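View pics/b4.png

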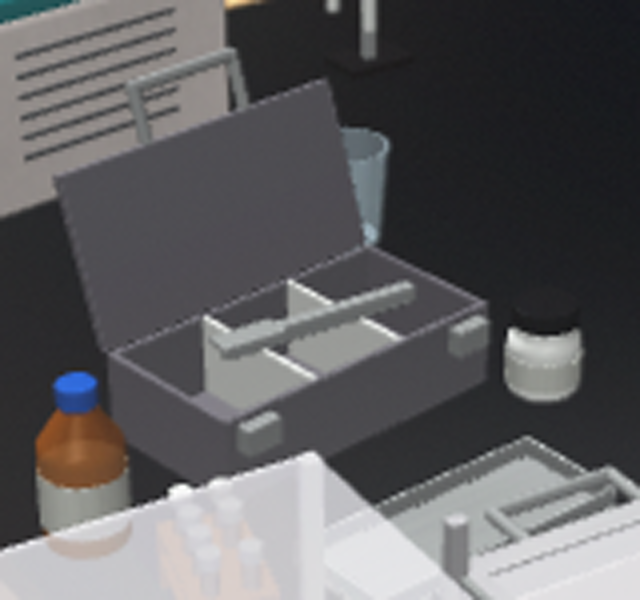

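```bash
cat > h.py <<'E'
import numpy as np, cv2
from scipy.spatial.transform import Rotation as Ro
from scipy.optimize import least_squares
np.set_printoptions(precision=2,suppress=True,linewidth=150)
from workcell import env
def grab(n,fn=None):
    f=env.grab_frame(n)
    if fn: cv2.imwrite(f"pics/{fn}.png",f["image"][:,:,::-1])
    return f
def cam(f): return dict(K=np.array(f["K"]),o=np.array(f["origin"]),R=Ro.from_euler("xyz",f["orientation"],degrees=True).as_matrix())
C0=dict(
 scene=dict(K=np.array([[601.717,0,322.642],[0,601.717,243.646],[0,0,1]]),o=np.array([1342.695,1019.382,905.226]),R=Ro.from_euler("xyz",[-121.983,-.674,143.092],degrees=True).as_matrix()),
 top=dict(K=np.array([[439.098,0,327.512],[0,439.098,237.161],[0,0,1]]),o=np.array([458.852,-8.932,1248.345]),R=Ro.from_euler("xyz",[-175.244,-1.221,-89.604],degrees=True).as_matrix()))
def proj(c,P):
    p=(np.atleast_2d(P)-c["o"])@c["R"]@c["K"].T
    return p[:,:2]/p[:,2:]
def ray(c,uv): return c["R"]@np.linalg.inv(c["K"])@np.array([uv[0],uv[1],1.])
def atz(c,uv,z):
    d=ray(c,uv); return c["o"]+d*(z-c["o"][2])/d[2]
def tri(obs):
    A=np.zeros((3,3));b=np.zeros(3)
    for c,uv in obs:
        d=ray(c,uv);d/=np.linalg.norm(d);M=np.eye(3)-np.outer(d,d);A+=M;b+=M@c["o"]
    return np.linalg.solve(A,b)
def fit(obs,x0):
    """obs: list (cam, localpt, uv); x=(x,y,z,yawdeg)"""
    def r(x):
        R=Ro.from_euler("z",x[3],degrees=True).as_matrix()
        return np.concatenate([proj(c,R@np.array(p)+x[:3])[0]-uv for c,p,uv in obs])
    s=least_squares(r,x0); return s.x,r(s.x).reshape(-1,2)
def plan(x,y,z,yaw=None):
    s=env.state(); p=np.array(s["ee_pos"]); R=Ro.from_euler("xyz",s["ee_rot"],degrees=True)
    d=R.inv().apply(np.array([x,y,z])-p)
    T=Ro.from_euler("xyz",[180,0,s["ee_rot"][2] if yaw is None else yaw],degrees=True)
    print("t",round(s["time_s"],2),"pos",p,"rot",np.array(s["ee_rot"]),"F",np.array(s["force"]),"w",round(s["gripper_width"],1))
    print("  d",d,"rotvec",np.round((R.inv()*T).as_rotvec(),3))
E
cat > f1.py <<'E'
from h import *
T,S=C0["top"],C0["scene"]
b1=lambda u,v:np.array([180+(u+.5)/4.8-.5,180+(v+.5)/4.8-.5])
b2=lambda u,v:np.array([310+(u+.5)/4.283-.5,180+(v+.5)/4.283-.5])
b3=lambda u,v:np.array([290+(u+.5)/5-.5,230+(v+.5)/5-.5])
b4=lambda u,v:np.array([210+(u+.5)/4-.5,130+(v+.5)/4-.5])
# pass box: lid top corners z=82; x+ = world +y(left in top), -y = up
o=[(T,(110,-110,82),b1(132,120)),(T,(-110,-110,82),b1(537,152)),(T,(-110,110,82),b1(505,548)),(T,(110,110,82),b1(90,515)),
 (T,(82,-116,135),b1(165,97)),(T,(-82,-116,135),b1(472,122)),
 (S,(-110,110,82),b3(508,88)),(S,(110,110,82),b3(800,303)),(S,(110,-110,82),b3(415,457)),(S,(82,-116,135),b3(380,333)),(S,(-82,-116,135),b3(170,148))]
x,r=fit(o,[450,200,0,95]);print("box",x);print(r)
# case: -x = world +y (left), +x right; yaw ~ -90 ; case +y ~ world +x (up)
o=[(T,(-65,125,66),b2(297,140)),(T,(65,125,66),b2(497,120)),(T,(65,-125,66),b2(550,508)),(T,(-65,-125,66),b2(350,535)),
 (S,(65,125,66),b4(110,352)),(S,(65,-125,66),b4(368,245)),(S,(-65,-125,66),b4(488,302)),(S,(-65,125,66),b4(235,418))]
x,r=fit(o,[450,-200,0,-85]);print("case",x);print(r)
o=[(T,(105,45,18),b2(20,155)),(T,(105,-45,18),b2(160,147)),(T,(-105,-45,18),b2(182,468)),(T,(-105,45,18),b2(42,478))]
x,r=fit([*o],[450,0,0,0]);print("tray(z free)",x);print(r)
for uv in [(418,207),(412,468)]: print("scoop top z80",atz(T,b2(*uv),80))
for uv in [(268,258),(387,277),(253,385),(371,398)]: print("cap",atz(T,b1(*uv),62))
E
python3 f1.py
```

```text
box [523.95 184.3   -1.91  85.7 ]
[[ 1.29 -0.42]
 [-0.93 -0.15]
 [-1.69 -0.21]
 [ 1.28 -0.15]
 [ 0.46 -0.3 ]
 [ 0.61 -0.08]
 [ 0.07 -0.79]
 [ 0.54 -0.6 ]
 [ 1.3   0.59]
 [-0.43 -0.21]
 [-0.01  0.55]]
case [ 509.23 -252.18    0.77  -82.33]
[[-0.69  0.72]
 [-0.32 -0.46]
 [ 0.75  0.54]
 [-0.37  0.5 ]
 [-0.31  0.14]
 [ 0.26 -0.75]
 [ 0.42 -0.34]
 [-1.73  0.99]]
tray(z free) [518.68 -50.31  11.25   4.23]
[[ 0.31  0.  ]
 [-0.3  -0.17]
 [-0.09  0.14]
 [ 0.08  0.03]]
scoop top z80 [ 582.94 -247.08   80.  ]
scoop top z80 [ 420.27 -242.01   80.  ]
cap [565.91 215.33  62.  ]
cap [555.76 148.35  62.  ]
cap [494.44 221.96  62.  ]
cap [487.66 155.95  62.  ]
```

```bash
python3 -c "
from h import *
plan(300,-500,330,-40); plan(655,174,330,-4.3)
print(atz(C0['top'],(180+333/4.8,180+96/4.8),90), proj(C0['top'],[655.6,174.4,88]))"
```

```text
t 0.15 pos [ 228.43 -527.26  213.31] rot [-180.      0.08  -66.58] F [-0.36  0.64  0.2 ] w 91.2
  d [   3.28  -76.51 -116.69] rotvec [-0.    0.   -0.46]
t 0.15 pos [ 228.43 -527.26  213.31] rot [-180.      0.08  -66.58] F [-0.36  0.64  0.2 ] w 91.2
  d [-474.06 -670.19 -116.03] rotvec [-0.    0.   -1.09]
[652.66 175.33  90.  ] [[249.87 199.04]]
```

Request:
drive_tool([
  [1,[0,0,-40],[0,0,0]],
  [1,[0,0,-80],[0,0,0]],
  [1,[0,0,-110],[0,0,0]],
  [1,[0,-30,-115],[0,0,-0.1]],
  [1,[0,-70,-115],[0,0,-0.2]],
], squeeze=20)

```text
time_s: 0.65
ee_pos: [292.6, -500.7, 330.7]
ee_rot: [179.9, -0.2, -55.1]
force: [0.7, -0.2, 1.0]
gripper_width: 54.1
```

```bash
python3 -c "
from h import *
plan(640,100,330,-4.3)"
```

```text
t 0.65 pos [ 292.57 -500.65  330.69] rot [179.95  -0.2  -55.07] F [ 0.69 -0.15  1.  ] w 54.1
  d [-293.55 -628.74   -0.87] rotvec [ 0.   -0.   -0.89]
```

Request:
drive_tool([
  [1,[-20,-44,0],[0,0,-0.12]],
  [1,[-40,-88,0],[0,0,-0.24]],
  [1,[-60,-132,0],[0,0,-0.36]],
  [1,[-80,-176,0],[0,0,-0.48]],
  [1,[-100,-220,0],[0,0,-0.6]],
])

```text
time_s: 1.15
ee_pos: [416.6, -290.1, 328.8]
ee_rot: [-180.0, 0.0, -20.5]
force: [1.4, -0.1, -0.2]
gripper_width: 13.8
```

```bash
python3 -c "
from h import *
plan(620,110,330,-4.3)"
```

```text
t 1.15 pos [ 416.61 -290.11  328.75] rot [-180.      0.01  -20.48] F [ 1.43 -0.12 -0.17] w 13.8
  d [  50.58 -445.98   -1.25] rotvec [-0.    0.   -0.28]
```

Request:
drive_tool([
  [1,[6,-49,0],[0,0,-0.1]],
  [1,[12,-98,0],[0,0,-0.2]],
  [1,[18,-147,0],[0,0,-0.28]],
  [1,[24,-196,0],[0,0,-0.28]],
  [1,[30,-245,0],[0,0,-0.28]],
])

```text
time_s: 1.65
ee_pos: [531.3, -71.5, 328.8]
ee_rot: [180.0, 0.0, -4.7]
force: [1.0, -0.7, 1.5]
gripper_width: 0.3
```

Request:
drive_tool([
  [1,[14,-40,0],[0,0,0]],
  [1,[26,-80,0],[0,0,0]],
  [1,[40,-110,0],[0,0,0]],
  [1,[40,-120,0],[0,0,0]],
  [1,[40,-120,0],[0,0,0]],
])

```text
time_s: 2.15
ee_pos: [580.4, 43.9, 328.3]
ee_rot: [180.0, 0.1, -4.6]
force: [-0.3, -0.3, 0.1]
gripper_width: 0.5
```

```bash
python3 -c "
from h import *
plan(655,174,200,-4.3)
f=grab('wrist','c1');c=cam(f);print(c['o'])
print(proj(c,[[655.6,174.4,88],[655.6,174.4,100]]))"
```

```text
t 2.15 pos [580.36  43.86 328.26] rot [179.97   0.09  -4.57] F [-0.27 -0.31  0.12] w 0.5
  d [  64.23 -135.75  128.09] rotvec [ 0.    0.   -0.01]
[588.61 127.59 498.79]
[[395.86  56.06]
 [398.05  54.17]]
```

View pics/c1.png

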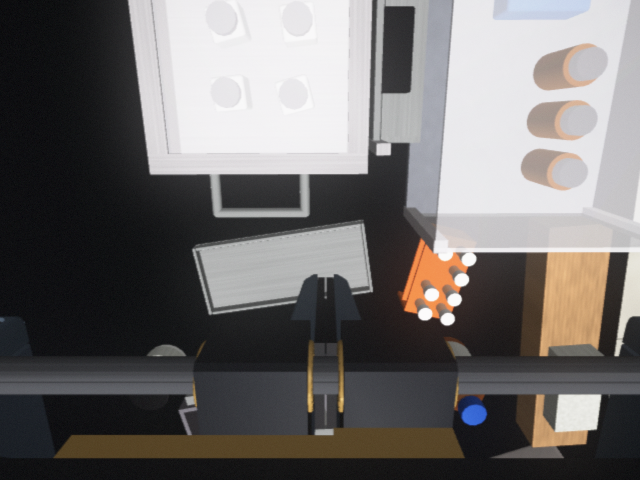

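The wrist view shows the black grip centred at about (398,50), running from u = 383 to 414, and the door plate at u of about 372–383. This agrees with the prediction.

```bash
python3 -c "
from h import *
f=env.grab_frame('wrist');c=cam(f)
p=tri([(c,(398.5,49.5)),(C0['top'],(180+333.5/4.8-.4,180+96/4.8-.4))]);print('grip tri',p)
print(atz(c,(398.5,49.5),88))
plan(655,174,140,-4.3)"
```

```text
grip tri [663.36 183.42  45.35]
[658.23 178.2   88.  ]
t 2.25 pos [580.01  41.93 328.84] rot [179.94   0.04  -4.72] F [-0.2  -0.73 -0.26] w 0.2
  d [  63.98 -138.    188.65] rotvec [ 0.    0.   -0.01]
```

Request:
drive_tool([
  [1,[22,-46,0],[0,0,0]],
  [1,[44,-92,10],[0,0,0]],
  [1,[66,-138,40],[0,0,0]],
  [1,[66,-138,90],[0,0,0]],
  [1,[66,-138,140],[0,0,0]],
])

```text
time_s: 2.75
ee_pos: [658.7, 174.8, 194.9]
ee_rot: [-180.0, -0.2, -4.7]
force: [1.1, -0.6, -0.1]
gripper_width: 0.4
```

```bash
python3 -c "
from h import *
f=grab('wrist','c2')
f=grab('scene');cv2.imwrite('pics/c3.png',cv2.resize(f['image'][100:350,200:480,::-1],(672,600)))
plan(657,175,120,-4.3)"
```

```text
t 2.85 pos [652.57 172.13 187.34] rot [179.63   0.96  -4.77] F [-0.96  0.28 -0.42] w 0.7
  d [ 5.3  -3.66 67.24] rotvec [ 0.01  0.02 -0.01]
```

View pics/c3.png

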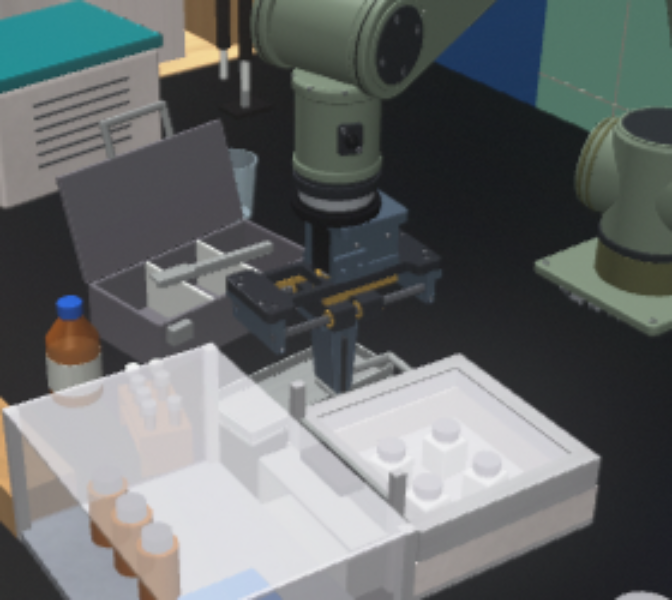

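View pics/c2.png

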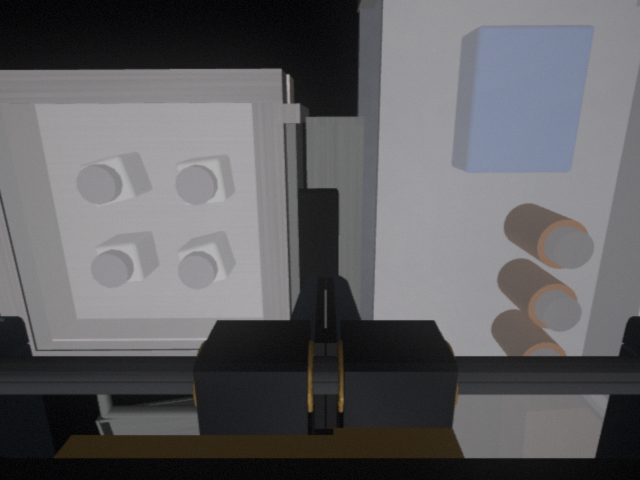

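Request:
drive_tool([
  [1,[0,0,15],[0,0,0]],
  [1,[0,0,30],[0,0,0]],
  [1,[0,0,45],[0,0,0]],
  [1,[0,0,60],[0,0,0]],
  [1,[0,0,60],[0,0,0]],
])

```text
time_s: 3.35
ee_pos: [657.9, 173.2, 137.0]
ee_rot: [180.0, -0.0, -4.8]
force: [0.1, 0.2, -0.6]
gripper_width: 0.4
```

```bash
python3 -c "
from h import *
f=grab('wrist','c4');c=cam(f)
plan(657,175,95,-4.3);print(proj(c,[657,175,110]))"
```

```text
t 3.4 pos [658.54 173.57 137.94] rot [-179.98   -0.12   -4.8 ] F [-0.78 -0.48  0.03] w 0.8
  d [-1.75 -1.28 42.93] rotvec [-0.   -0.   -0.01]
[[320.72 285.26]]
```

View pics/c4.png

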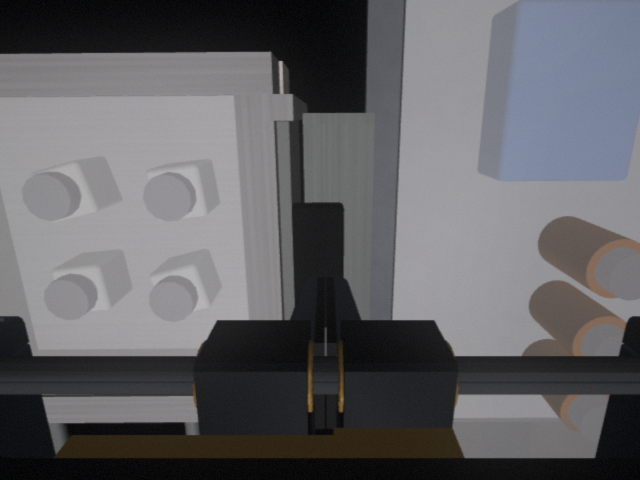

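The grip's far end is at u = 295–343, and the closed fingers are at about u = 325, so they're over it. I'll lower slowly and watch the force.

Request:
drive_tool([
  [1,[0,0,8],[0,0,0]],
  [1,[0,0,16],[0,0,0]],
  [1,[0,0,24],[0,0,0]],
  [1,[0,0,32],[0,0,0]],
  [1,[0,0,34],[0,0,0]],
])

```text
time_s: 3.9
ee_pos: [656.8, 174.7, 100.1]
ee_rot: [179.9, 0.1, -4.7]
force: [-0.1, -0.1, 0.3]
gripper_width: 0.8
```

Request:
drive_tool([
  [1,[0,0,2],[0,0,0]],
  [1,[0,0,4],[0,0,0]],
  [1,[0,0,6],[0,0,0]],
  [1,[0,0,8],[0,0,0]],
  [1,[0,0,8],[0,0,0]],
])

```text
time_s: 4.4
ee_pos: [657.8, 174.9, 93.8]
ee_rot: [-180.0, -0.0, -4.7]
force: [-0.4, 0.0, 0.4]
gripper_width: 0.4
```

Request:
drive_tool([
  [1,[0,0,1.5],[0,0,0]],
  [1,[0,0,3],[0,0,0]],
  [1,[0,0,4],[0,0,0]],
  [1,[0,0,5],[0,0,0]],
  [1,[0,0,5],[0,0,0]],
])

```text
time_s: 4.9
ee_pos: [657.8, 174.9, 88.5]
ee_rot: [-180.0, -0.0, -4.7]
force: [0.6, -0.4, 1.3]
gripper_width: 1.0
```

Request:
drive_tool([
  [1,[0,0,1],[0,0,0]],
  [1,[0,0,2],[0,0,0]],
  [1,[0,0,3],[0,0,0]],
  [1,[0,0,3],[0,0,0]],
  [1,[0,0,3],[0,0,0]],
])

```text
time_s: 5.4
ee_pos: [657.8, 174.9, 88.2]
ee_rot: [-180.0, -0.1, -4.7]
force: [-3.7, 0.1, 12.3]
gripper_width: 0.9
```

Request:
drive_tool([
  [1,[0,0,1],[0,0,0]],
  [1,[0,0,2],[0,0,0]],
  [1,[0,0,2],[0,0,0]],
  [1,[0,0,2],[0,0,0]],
  [1,[0,0,2],[0,0,0]],
])

```text
time_s: 5.9
ee_pos: [657.9, 174.9, 88.2]
ee_rot: [-180.0, -0.2, -4.7]
force: [-5.5, -1.3, 20.6]
gripper_width: 0.7
```

The stop is hard: z stays at 88.2 mm between 12 N and 20 N, as expected for the shut door. I'll lift off and go to the lid handle.

Request:
drive_tool([
  [1,[0,0,-25],[0,0,0]],
  [1,[0,0,-70],[0,0,0]],
  [1,[0,0,-120],[0,0,0]],
  [1,[-10,20,-160],[0,0,-0.1]],
  [1,[-40,50,-170],[0,0,-0.2]],
])

```text
time_s: 6.4
ee_pos: [617.0, 129.0, 258.1]
ee_rot: [-180.0, -0.6, 7.1]
force: [0.4, -1.3, 0.2]
gripper_width: 0.3
```

```bash
python3 -c "
from h import *
plan(512.7,34.7,230,85.7)"
```

```text
t 6.4 pos [616.97 128.96 258.12] rot [-179.98   -0.58    7.07] F [ 0.43 -1.25  0.18] w 0.3
  d [-115.36   80.71   26.92] rotvec [ 0.01 -0.01 -1.37]
```

Request:
drive_tool([
  [0.65,[-20,14,0],[0,0,-0.14]],
  [0.65,[-45,30,0],[0,0,-0.28]],
  [0.65,[-68,48,0],[0,0,-0.42]],
  [0.65,[-90,64,0],[0,0,-0.56]],
  [0.65,[-115,81,0],[0,0,-0.7]],
])

```text
time_s: 6.9
ee_pos: [507.8, 33.5, 253.2]
ee_rot: [-180.0, 0.1, 47.2]
force: [-0.8, -0.3, -0.1]
gripper_width: 32.0
```

Request:
drive_tool([
  [0.65,[0,0,0],[0,0,-0.14]],
  [0.65,[0,0,0],[0,0,-0.28]],
  [0.65,[0,0,0],[0,0,-0.42]],
  [0.65,[0,0,0],[0,0,-0.56]],
  [0.65,[0,0,0],[0,0,-0.68]],
])

```text
time_s: 7.4
ee_pos: [508.5, 34.1, 253.2]
ee_rot: [-179.9, 0.0, 86.1]
force: [0.2, 0.1, -0.3]
gripper_width: 31.7
```

```bash
python3 -c "
from h import *
f=grab('wrist','d1');c=cam(f)
plan(512.7,34.7,110,85.7);print(proj(c,[512.7,34.7,77]))"
```

```text
t 7.45 pos [508.53  34.1  253.21] rot [-179.93    0.03   86.28] F [0.04 1.18 0.08] w 31.9
  d [  0.95   4.28 143.2 ] rotvec [-0.    0.    0.01]
[[325.62 222.64]]
```

View pics/d1.png

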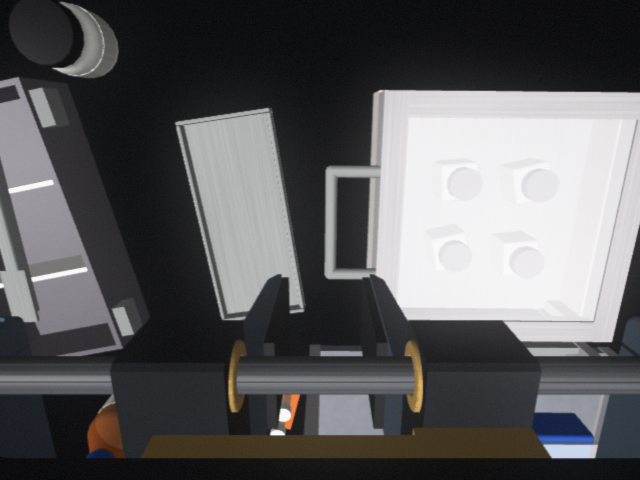

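```bash
python3 -c "
from h import *
f=env.grab_frame('wrist');c=cam(f)
uvt=(180+589/4.8-.4,180+353/4.8-.4)
print(tri([(c,(331,222)),(C0['top'],uvt)]),atz(c,(331,222),77),atz(C0['top'],uvt,77))
S=C0['scene']
import numpy as np
# caps in this view
for uv in [(464,184),(539,184),(455,255),(527,262)]: print(atz(c,uv,62))
plan(512,38,58,85.7)"
```

```text
[514.1   36.64  68.13] [512.48  39.3   77.  ] [513.16  33.69  77.  ]
[489.78 156.37  62.  ]
[493.98 221.19  62.  ]
[554.34 150.22  62.  ]
[565.35 216.2   62.  ]
t 7.5 pos [508.6   34.18 253.24] rot [-179.94    0.02   85.81] F [ 0.23 -0.01 -0.72] w 31.9
  d [  4.14   3.32 195.24] rotvec [-0.  0.  0.]
```

Request:
drive_tool([
  [0.65,[3,4,45],[0,0,0]],
  [0.65,[3,4,90],[0,0,0]],
  [0.65,[3,4,130],[0,0,0]],
  [0.65,[3,4,140],[0,0,0]],
  [0.65,[3,4,140],[0,0,0]],
])

```text
time_s: 8.0
ee_pos: [512.4, 36.9, 112.6]
ee_rot: [-179.8, 0.0, 85.7]
force: [-0.6, -0.6, 0.6]
gripper_width: 31.6
```

```bash
python3 -c "
from h import *
f=grab('wrist','d2')
plan(513,37,58,85.7)"
```

```text
t 8.05 pos [513.83  37.01 114.34] rot [179.96   0.01  85.77] F [ 0.33 -0.09  2.03] w 32.1
  d [-0.07 -0.87 56.34] rotvec [0. 0. 0.]
```

View pics/d2.png

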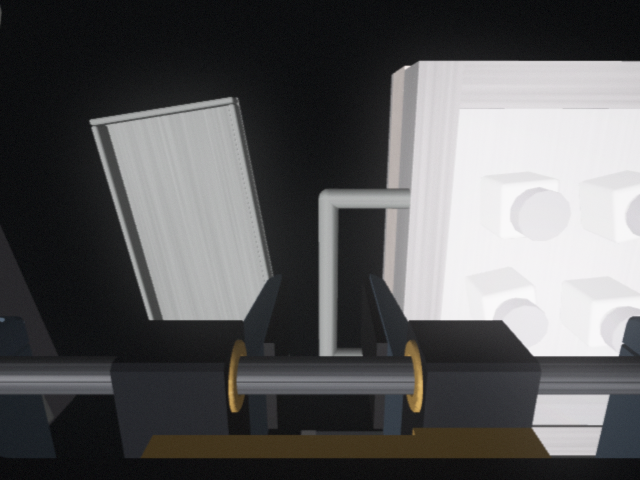

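The bar lies at u = 328, between the fingers. I'll go down and grip.

Request:
drive_tool([
  [0.65,[0,0,20],[0,0,0]],
  [0.65,[0,0,40],[0,0,0]],
  [0.65,[0,0,54],[0,0,0]],
  [0.65,[0,0,54],[0,0,0]],
  [1,[0,0,54],[0,0,0]],
], squeeze=25)

```text
time_s: 8.55
ee_pos: [514.8, 37.1, 61.6]
ee_rot: [179.8, -0.0, 85.8]
force: [-0.4, -0.6, -0.2]
gripper_width: 26.8
```

Request:
drive_tool([
  [1,[0,0,0],[0,0,0]],
  [1,[0,0,0],[0,0,0]],
  [1,[0,0,0],[0,0,0]],
  [1,[0,0,0],[0,0,0]],
  [1,[0,0,0],[0,0,0]],
])

```text
time_s: 9.05
ee_pos: [514.4, 38.2, 61.0]
ee_rot: [179.8, -0.1, 85.8]
force: [0.2, 4.9, 4.8]
gripper_width: 9.6
```

```bash
python3 -c "
import numpy as np
P=lambda t:np.array([260-261.8*np.cos(np.radians(6.8+t)),-(261.8*np.sin(np.radians(6.8+t))-31)])
for k in range(4):
  b=P(25*k); print([ (P(25*k+5*i)-b).round(1).tolist() for i in range(1,6)])"
```

```text
[[3.7, -22.5], [9.3, -44.7], [16.9, -66.2], [26.3, -87.0], [37.5, -107.0]]
[[12.9, -18.9], [27.3, -36.5], [43.3, -52.9], [60.6, -67.8], [79.1, -81.1]]
[[19.6, -11.7], [40.2, -21.6], [61.6, -29.6], [83.6, -35.8], [106.0, -40.1]]
[[22.7, -2.3], [45.6, -2.5], [68.3, -0.8], [90.9, 2.9], [113.0, 8.5]]
```

Request:
drive_tool([
  [1,[2,0,-12],[0,0,0]],
  [1,[6,0,-34],[0,0,0]],
  [1,[13,0,-56],[0,0,0]],
  [1,[22,0,-78],[0,0,0]],
  [1,[37,0,-106],[0,0,0]],
])

```text
time_s: 9.55
ee_pos: [516.9, 73.1, 165.9]
ee_rot: [179.9, 0.1, 85.8]
force: [6.7, 1.3, -6.4]
gripper_width: 9.0
```

```bash
python3 -c "
from h import *
plan(514,38,61,85.7)"
```

```text
t 9.55 pos [516.89  73.12 165.92] rot [179.88   0.11  85.81] F [ 6.68  1.27 -6.4 ] w 9.0
  d [-35.03  -0.55 104.99] rotvec [0. 0. 0.]
```

Request:
drive_tool([
  [1,[13,0,-19],[0,0,0]],
  [1,[27,0,-36],[0,0,0]],
  [1,[43,0,-53],[0,0,0]],
  [1,[60,0,-68],[0,0,0]],
  [1,[79,0,-81],[0,0,0]],
])

```text
time_s: 10.05
ee_pos: [522.8, 148.9, 249.1]
ee_rot: [179.7, 0.5, 85.8]
force: [1.8, -11.5, 7.9]
gripper_width: 9.4
```

Request:
drive_tool([
  [1,[20,0,-12],[0,0,0]],
  [1,[40,0,-22],[0,0,0]],
  [1,[62,0,-30],[0,0,0]],
  [1,[84,0,-36],[0,0,0]],
  [1,[106,0,-40],[0,0,0]],
])

```text
time_s: 10.55
ee_pos: [530.2, 257.5, 288.6]
ee_rot: [179.8, 0.1, 85.8]
force: [1.7, -2.5, 2.8]
gripper_width: 9.8
```

Request:
drive_tool([
  [1,[23,0,-2],[0,0,0]],
  [1,[46,0,-2],[0,0,0]],
  [1,[68,0,-1],[0,0,0]],
  [1,[91,0,3],[0,0,0]],
  [1,[113,0,8],[0,0,0]],
])

```text
time_s: 11.05
ee_pos: [538.9, 371.8, 279.3]
ee_rot: [179.8, 0.0, 85.8]
force: [5.2, -3.6, 2.7]
gripper_width: 9.2
```

Request:
drive_tool([
  [0.65,[0,0,0],[0,0,0]],
  [0.65,[0,0,0],[0,0,0]],
  [0.65,[0,0,0],[0,0,0]],
  [0.65,[0,0,0],[0,0,0]],
  [0.65,[0,0,-15],[0,0,0]],
])

```text
time_s: 11.55
ee_pos: [536.6, 370.0, 291.8]
ee_rot: [-179.8, 0.2, 85.8]
force: [0.5, 0.3, -0.1]
gripper_width: 32.1
```

Request:
drive_tool([
  [0.65,[0,0,-40],[0,0,0]],
  [0.65,[0,0,-75],[0,0,0]],
  [0.5,[-45,-10,-75],[0,0,0]],
  [0.5,[-90,-20,-75],[0,0,0]],
  [0.5,[-140,-30,-75],[0,0,0]],
])

```text
time_s: 12.05
ee_pos: [497.0, 233.2, 368.8]
ee_rot: [180.0, -0.0, 85.9]
force: [-0.3, -1.4, 0.2]
gripper_width: 45.5
```

```bash
python3 -c "
from h import *
grab('top','e1'); grab('scene','e2')
plan(500,150,300,85.7)"
```

```text
t 12.15 pos [495.63 229.58 370.25] rot [179.96   0.1   85.54] F [ 0.14  0.9  -0.35] w 45.9
  d [-78.89  10.49  70.39] rotvec [ 0.  0. -0.]
```

View pics/e1.png

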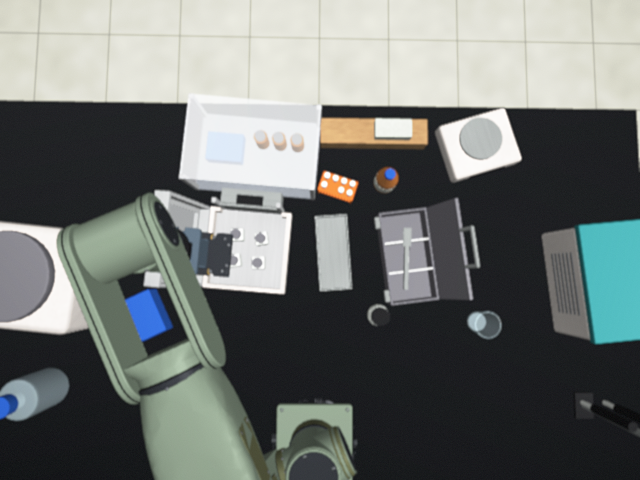

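View pics/e2.png

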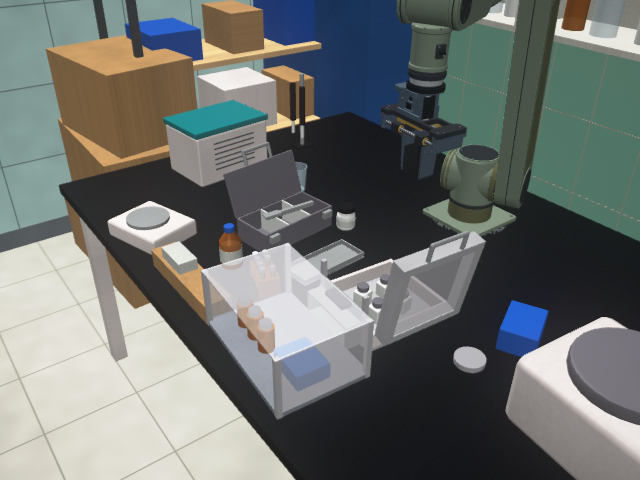

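Both lids are open and the bottles still stand. Next is the scoop. First I'll work out the case lid's angle, because the gripper's wide body will come close to it.

Run:
```python
from h import *
T,S=C0["top"],C0["scene"]
b2=lambda u,v:np.array([310+(u+.5)/4.283-.5,180+(v+.5)/4.283-.5])
b4=lambda u,v:np.array([210+(u+.5)/4-.5,130+(v+.5)/4-.5])
R=Ro.from_euler("z",-82.33,degrees=True).as_matrix();o=np.array([509.2,-252.2,0])
# handle ends: top (695,200),(724,372); scene (130,85),(235,52)
for a,b in [((697,200),(130,85)),((724,373),(237,52)),((632,80),(57,180)),((692,512),(328,82))]:
    p=tri([(T,b2(*a)),(S,b4(*b))]); q=R.T@(p-o); print(p,"case",q,"ang",np.degrees(np.arctan2(q[2]-66,-(q[0]-65))))
plan(490,-180,320,85.7)
```

```text
[ 572.3  -370.91  227.35] case [126.07  46.69 227.35] ang 110.73076699953967
[ 476.57 -383.76  225.21] case [126.03 -49.9  225.21] ang 110.97362065243075
[ 646.18 -350.22  182.41] case [115.43 122.67 182.41] ang 113.42348979115486
[ 399.3  -379.45  183.91] case [ 111.45 -125.9   183.91] ang 111.5009357369584
t 12.15 pos [495.63 229.58 370.25] rot [179.96   0.1   85.54] F [ 0.14  0.9  -0.35] w 45.9
  d [-408.7    26.2    50.96] rotvec [ 0.  0. -0.]
```

Request:
drive_tool([
  [0.6,[-48,2,8],[0,0,0]],
  [0.6,[-96,4,16],[0,0,0]],
  [0.6,[-144,6,24],[0,0,0]],
  [0.6,[-192,8,32],[0,0,0]],
  [0.6,[-240,10,40],[0,0,0]],
])

```text
time_s: 12.65
ee_pos: [490.0, -6.9, 328.7]
ee_rot: [179.9, -0.0, 85.8]
force: [1.2, 0.1, -0.2]
gripper_width: 36.5
```

Request:
drive_tool([
  [0.6,[-48,2,10],[0,0,0]],
  [0.6,[-96,4,20],[0,0,0]],
  [0.6,[-144,6,30],[0,0,0]],
  [0.6,[-180,8,40],[0,0,0]],
  [0.6,[-200,8,40],[0,0,0]],
])

```text
time_s: 13.15
ee_pos: [482.9, -207.9, 287.2]
ee_rot: [-179.9, -0.0, 85.7]
force: [0.2, 0.7, 0.1]
gripper_width: 36.4
```

Request:
drive_tool([
  [0.6,[-15,8,20],[0,0,0]],
  [0.6,[-25,15,40],[0,0,0]],
  [0.6,[-25,15,50],[0,0,0]],
  [0.6,[-25,15,50],[0,0,0]],
  [0.6,[-25,15,50],[0,0,0]],
])

```text
time_s: 13.65
ee_pos: [497.0, -230.9, 239.3]
ee_rot: [180.0, -0.0, 85.9]
force: [0.5, -0.5, 0.0]
gripper_width: 36.2
```

```bash
python3 -c "
from h import *
f=grab('wrist','g1');c=cam(f)
plan(501,-244.5,64,88.2);print(proj(c,[[582.9,-247.1,80],[420.3,-242,80]]))"
```

```text
t 13.7 pos [ 497.19 -231.03  239.81] rot [179.91   0.03  85.87] F [-0.35 -0.47  0.03] w 36.4
  d [-13.08   4.49 175.82] rotvec [ 0.    0.   -0.04]
[[313.17 318.97]
 [302.59 125.53]]
```

View pics/g1.png

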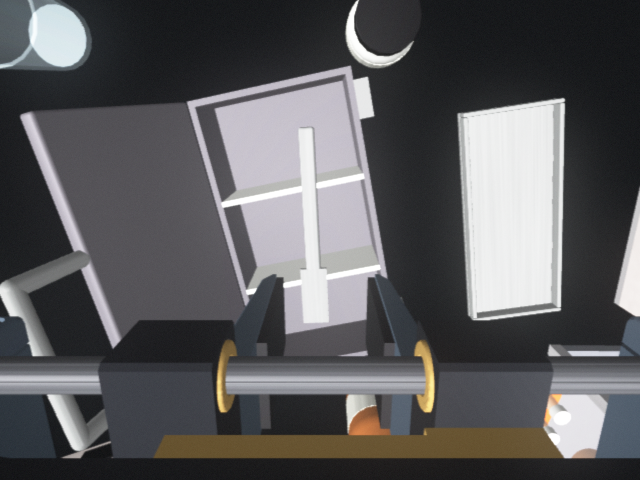

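```bash
python3 -c "
from h import *
f=env.grab_frame('wrist');c=cam(f)
a=atz(c,(314,323),80);b=atz(c,(306,128),80);print(a,b,(a+b)/2,np.linalg.norm(a-b))
T=C0['top'];b2=lambda u,v:np.array([310+(u+.5)/4.283-.5,180+(v+.5)/4.283-.5])
print(tri([(c,(314,323)),(T,b2(418,207))]),tri([(c,(306,128)),(T,b2(412,468))]))
o=[(c,(-65,-125,66),(352,67)),(c,(65,-125,66),(188,103)),(c,(-62.5,-42.5,66),(364,174)),(c,(-62.5,42.5,66),(380,268)),(c,(60,-42.5,66),(222,203)),(c,(60,42.5,66),(247,291))]
x,r=fit(o,[509,-252,0,-82]);print('case',x);print(r)
R=x
o2=[(T,(-65,125,66),b2(297,140)),(T,(65,125,66),b2(497,120)),(T,(65,-125,66),b2(550,508)),(T,(-65,-125,66),b2(350,535))]
x,r=fit(o+o2,[509,-252,0,-82]);print('case',x);print(np.abs(r).max(0))
o=[(c,(-105,45,18),(460,115)),(c,(-105,-45,18),(564,100)),(c,(105,-45,18),(562,310)),(c,(105,45,18),(470,320))]
o=[(c,(-105,45,18),(564,100)),(c,(-105,-45,18),(460,115)),(c,(105,-45,18),(472,320)),(c,(105,45,18),(561,310))]
x,r=fit(o,[518,-50,0,4]);print('tray',x);print(r)
plan(501,-244.5,64,88.2)
"
```

```text
[ 587.52 -246.89   80.  ] [ 422.68 -239.78   80.  ] [ 505.1  -243.33   80.  ] 164.99338867122427
[ 582.07 -245.63   89.97] [ 421.57 -238.66   98.13]
case [ 512.89 -252.04   -4.83  -83.04]
[[-1.72  0.95]
 [ 0.64 -0.91]
 [ 0.7  -0.22]
 [ 0.49  0.1 ]
 [ 0.17 -1.29]
 [-0.15  1.45]]
case [ 512.72 -252.11   -4.57  -83.03]
[1.84 1.41]
tray [524.   -47.95  -4.32   4.52]
[[-1.46 -0.97]
 [ 1.8  -0.15]
 [ 0.94  1.48]
 [-1.29 -0.17]]
t 13.75 pos [ 497.28 -231.1   240.  ] rot [179.88   0.04  85.87] F [-0.74  0.33  0.99] w 36.5
  d [-12.97   4.3  176.02] rotvec [ 0.    0.   -0.04]
```

Request:
drive_tool([
  [0.6,[-6,3,45],[0,0,-0.03]],
  [0.6,[-12,6,90],[0,0,-0.03]],
  [0.6,[-12,6,120],[0,0,-0.03]],
  [0.6,[-12,6,135],[0,0,-0.03]],
  [0.6,[-12,6,140],[0,0,-0.03]],
])

```text
time_s: 14.25
ee_pos: [501.4, -243.2, 97.7]
ee_rot: [-179.9, -0.0, 87.6]
force: [0.0, -0.3, -0.3]
gripper_width: 36.5
```

```bash
python3 -c "
from h import *
f=grab('wrist','g2');c=cam(f);grab('scene','g3')
plan(503,-243.5,64,87.7);print(proj(c,[[503,-243.5,80],[420.3,-240,80]]))"
```

```text
t 14.35 pos [ 502.31 -243.78   99.17] rot [179.97   0.02  87.57] F [-0.13 -0.76  0.24] w 36.4
  d [ 0.32  0.66 35.17] rotvec [ 0.  0. -0.]
[[323.24 295.34]
 [322.97 118.74]]
```

View pics/g2.png

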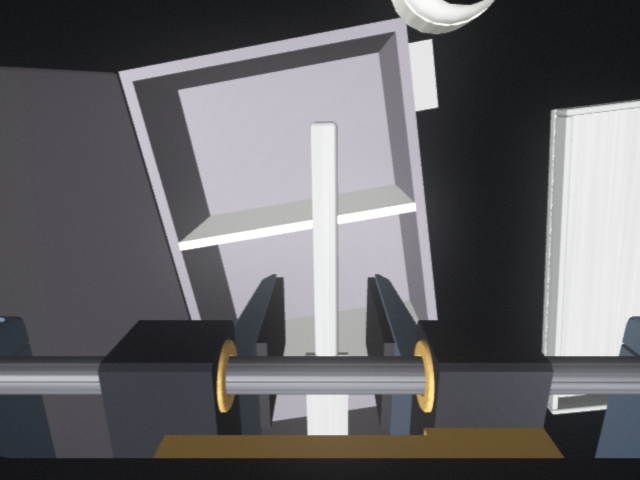

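View pics/g3.png

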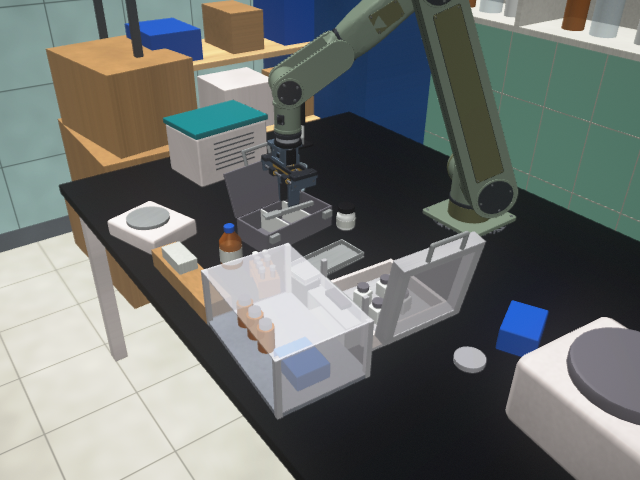

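The scoop is centred at u = 324 and parallel to the fingers. I'll lower onto it and grip.

Request:
drive_tool([
  [0.6,[0,0,9],[0,0,0]],
  [0.6,[0,0,18],[0,0,0]],
  [0.6,[0,0,27],[0,0,0]],
  [0.6,[0,0,34],[0,0,0]],
  [0.6,[0,0,34],[0,0,0]],
])

```text
time_s: 14.85
ee_pos: [501.1, -243.6, 63.4]
ee_rot: [-179.9, -0.1, 87.5]
force: [0.1, 0.2, 0.0]
gripper_width: 36.5
```

Request:
drive_tool([
  [1,[0,0,0],[0,0,0]],
  [1,[0,0,0],[0,0,0]],
  [1,[0,0,0],[0,0,0]],
  [1,[0,0,0],[0,0,0]],
  [1,[0,0,0],[0,0,0]],
], squeeze=30)

```text
time_s: 15.35
ee_pos: [502.1, -244.0, 65.0]
ee_rot: [180.0, 0.0, 87.5]
force: [0.0, -0.4, 1.8]
gripper_width: 11.6
```

Request:
drive_tool([
  [1,[0,0,-20],[0,0,0]],
  [1,[0,0,-60],[0,0,0]],
  [1,[10,0,-90],[0,0,0]],
  [1,[50,2,-100],[0,0,0]],
  [1,[95,5,-100],[0,0,-0.06]],
])

```text
time_s: 15.85
ee_pos: [512.2, -149.5, 167.0]
ee_rot: [179.7, 0.1, 90.9]
force: [0.4, 0.3, -0.3]
gripper_width: 11.6
```

```bash
python3 -c "
from h import *
plan(520,-49,60,94.3)"
```

```text
t 15.85 pos [ 512.25 -149.52  167.01] rot [179.72   0.1   90.91] F [ 0.44  0.29 -0.34] w 11.6
  d [100.58   8.81 106.87] rotvec [ 0.01  0.   -0.06]
```

Request:
drive_tool([
  [1,[45,4,10],[0,0,-0.06]],
  [1,[90,8,30],[0,0,-0.06]],
  [1,[100,9,70],[0,0,-0.06]],
  [1,[100,9,100],[0,0,-0.06]],
  [1,[100,9,107],[0,0,-0.06]],
])

```text
time_s: 16.35
ee_pos: [515.7, -48.1, 54.8]
ee_rot: [-179.6, -0.1, 94.5]
force: [-0.3, 0.0, 0.1]
gripper_width: 11.7
```

```bash
python3 -c "
from h import *
f=grab('wrist','g4');c=cam(f)
plan(520,-49,10,94.3)"
```

```text
t 16.4 pos [516.46 -48.66  55.4 ] rot [-179.7    -0.05   94.45] F [-0.04 -0.61 -0.64] w 11.9
  d [-0.65  3.74 45.38] rotvec [-0.01 -0.    0.  ]
```

View pics/g4.png

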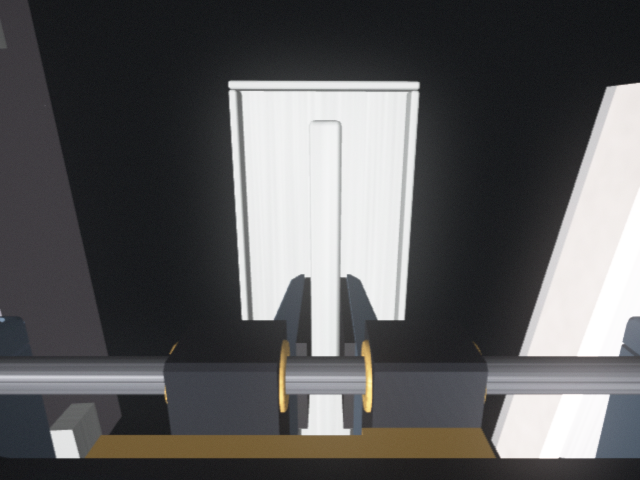

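Request:
drive_tool([
  [1,[0,3,15],[0,0,0]],
  [1,[0,3,30],[0,0,0]],
  [1,[0,3,40],[0,0,0]],
  [1,[0,3,46],[0,0,0]],
  [1,[0,3,46],[0,0,0]],
])

```text
time_s: 16.9
ee_pos: [521.3, -49.2, 11.7]
ee_rot: [-180.0, 0.0, 94.4]
force: [0.0, -0.1, -1.0]
gripper_width: 11.4
```

Request:
drive_tool([
  [0.7,[0,0,0],[0,0,0]],
  [0.7,[0,0,0],[0,0,0]],
  [0.7,[0,0,0],[0,0,0]],
  [0.7,[0,0,0],[0,0,0]],
  [0.7,[0,0,-20],[0,0,0]],
])

```text
time_s: 17.4
ee_pos: [519.4, -48.6, 30.1]
ee_rot: [-179.7, -0.1, 94.4]
force: [-1.2, 0.6, 1.1]
gripper_width: 27.2
```

Request:
drive_tool([
  [0.5,[0,0,-50],[0,0,0]],
  [0.5,[0,0,-100],[0,0,0]],
  [0.5,[10,-5,-150],[0,0,0]],
  [0.5,[30,-15,-200],[0,0,0]],
  [0.5,[60,-30,-230],[0,0,0]],
])

```text
time_s: 17.9
ee_pos: [487.8, 8.0, 264.6]
ee_rot: [179.7, 0.1, 94.3]
force: [1.5, 0.3, -0.7]
gripper_width: 45.9
```

```bash
python3 -c "
from h import *
f=grab('wrist','i1');c=cam(f)
plan(490,60,320,94.3)"
```

```text
t 17.95 pos [486.77  12.52 269.9 ] rot [179.36  -0.19  94.45] F [-0.82  3.1   2.94] w 45.5
  d [ 47.25   7.47 -49.87] rotvec [ 0.01 -0.    0.  ]
```

View pics/i1.png

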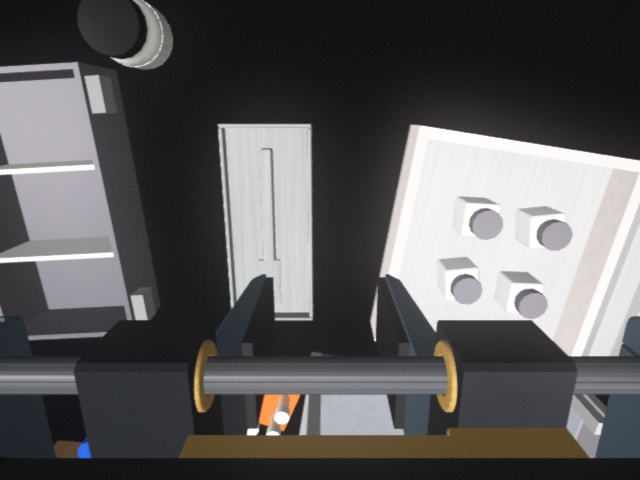

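The scoop lies in the tray, with the near end of its bar at (266,150). The gripper's 178 mm body would pass close to the outer lid when I pick the far bottles, so I'll open the lid further, to about 1.95 rad.

```bash
python3 -c "
from h import *
plan(538,371,345,85.7)"
```

```text
t 17.95 pos [486.77  12.52 269.9 ] rot [179.36  -0.19  94.45] F [-0.82  3.1   2.94] w 45.5
  d [353.66  79.73 -73.08] rotvec [ 0.01 -0.    0.15]
```

Request:
drive_tool([
  [0.65,[20,4,-40],[0,0,0.05]],
  [0.65,[60,12,-65],[0,0,0.1]],
  [0.65,[108,24,-74],[0,0,0.15]],
  [0.65,[156,35,-74],[0,0,0.15]],
  [0.65,[204,46,-74],[0,0,0.15]],
])

```text
time_s: 18.45
ee_pos: [517.1, 217.1, 335.8]
ee_rot: [179.9, -0.0, 85.8]
force: [1.1, -0.6, 0.3]
gripper_width: 32.3
```

```bash
python3 -c "
from h import *
plan(538,371,345,85.7)"
```

```text
t 18.45 pos [517.08 217.1  335.83] rot [179.92  -0.02  85.83] F [ 1.14 -0.62  0.29] w 32.3
  d [155.02   9.68  -9.11] rotvec [ 0. -0.  0.]
```

Request:
drive_tool([
  [0.65,[45,3,-8],[0,0,0]],
  [0.65,[90,6,-8],[0,0,0]],
  [0.65,[130,9,-8],[0,0,0]],
  [0.65,[155,10,-8],[0,0,0]],
  [0.65,[155,10,-8],[0,0,0]],
])

```text
time_s: 18.95
ee_pos: [538.0, 372.3, 341.4]
ee_rot: [-179.9, 0.0, 86.0]
force: [-0.3, 0.1, 0.0]
gripper_width: 31.7
```

```bash
python3 -c "
from h import *
f=grab('wrist','j1');c=cam(f)
plan(538,371,282,85.7);print(proj(c,[538,371,298]))"
```

```text
t 19.0 pos [538.03 370.34 341.93] rot [-179.92    0.09   85.96] F [ 0.08 -0.17  0.33] w 32.0
  d [ 0.74  0.01 59.93] rotvec [-0.    0.    0.01]
[[321.37 273.76]]
```

View pics/j1.png

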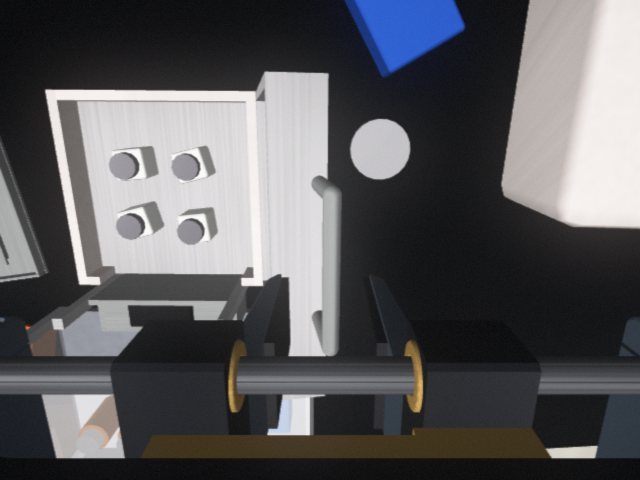

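The bar at u = 332 is between the fingers, so I'll go down, grip and carry it on along the arc.

Request:
drive_tool([
  [0.65,[2,0,20],[0,0,0]],
  [0.65,[2,0,40],[0,0,0]],
  [0.65,[2,0,58],[0,0,0]],
  [0.65,[2,0,58],[0,0,0]],
  [1,[2,0,58],[0,0,0]],
], squeeze=25)

```text
time_s: 19.5
ee_pos: [538.6, 370.1, 285.9]
ee_rot: [180.0, 0.0, 85.8]
force: [-0.1, 0.6, 1.7]
gripper_width: 26.3
```

Request:
drive_tool([
  [1,[0,0,0],[0,0,0]],
  [1,[0,0,0],[0,0,0]],
  [1,[0,0,0],[0,0,0]],
  [1,[0,0,0],[0,0,0]],
  [1,[0,0,0],[0,0,0]],
])

```text
time_s: 20.0
ee_pos: [539.1, 372.6, 287.4]
ee_rot: [179.8, -0.3, 85.9]
force: [0.1, 3.6, 5.9]
gripper_width: 9.3
```

Request:
drive_tool([
  [1,[10,0,3],[0,0,0]],
  [1,[20,0,7],[0,0,0]],
  [1,[30,0,11],[0,0,0]],
  [1,[40,0,15],[0,0,0]],
  [1,[48,0,19],[0,0,0]],
])

```text
time_s: 20.5
ee_pos: [542.7, 419.0, 267.7]
ee_rot: [179.8, 0.0, 85.8]
force: [0.8, -1.7, 4.2]
gripper_width: 9.2
```

Request:
drive_tool([
  [0.65,[0,0,0],[0,0,0]],
  [0.65,[0,0,0],[0,0,0]],
  [0.65,[0,0,0],[0,0,0]],
  [0.65,[0,0,0],[0,0,0]],
  [0.65,[0,0,-15],[0,0,0]],
])

```text
time_s: 21.0
ee_pos: [541.1, 417.9, 279.1]
ee_rot: [-179.8, 0.2, 85.8]
force: [-0.6, 0.3, 0.5]
gripper_width: 31.7
```

Request:
drive_tool([
  [0.65,[0,0,-30],[0,0,0]],
  [0.65,[0,0,-65],[0,0,0]],
  [0.45,[-45,-5,-65],[0,0,0]],
  [0.45,[-93,-10,-65],[0,0,0]],
  [0.45,[-140,-15,-60],[0,0,0]],
])

```text
time_s: 21.5
ee_pos: [516.5, 278.9, 342.0]
ee_rot: [179.9, -0.0, 85.9]
force: [0.5, -1.3, 0.4]
gripper_width: 49.5
```

Request:
drive_tool([
  [0.45,[-40,0,20],[0,0,0]],
  [0.45,[-75,0,45],[0,0,0]],
  [0.45,[-90,0,60],[0,0,0]],
  [0.45,[-90,0,60],[0,0,0]],
  [0.45,[-90,0,60],[0,0,0]],
])

```text
time_s: 22.0
ee_pos: [510.5, 191.0, 282.0]
ee_rot: [180.0, -0.0, 85.8]
force: [0.4, 0.9, 0.1]
gripper_width: 50.4
```

```bash
python3 -c "
from h import *
f=grab('wrist','k1');c=cam(f);np.savez('k1.npz',**c)
grab('scene','k1s')
plan(555,149,130,85.7);print(proj(c,[[565.6,215.8,62],[555,149,62],[494.2,221.6,62],[488.7,156.2,62]]))"
```

```text
t 22.1 pos [510.97 191.85 282.46] rot [179.88  -0.07  85.88] F [ 0.2  -0.22  0.43] w 50.1
  d [-39.76  46.67 152.51] rotvec [ 0. -0.  0.]
[[353.63 259.72]
 [285.31 254.27]
 [355.72 187.54]
 [285.79 186.82]]
```

View pics/k1.png

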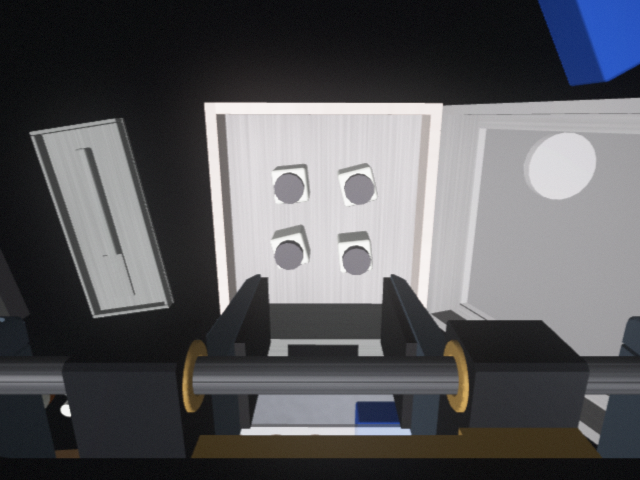

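View pics/k1s.png

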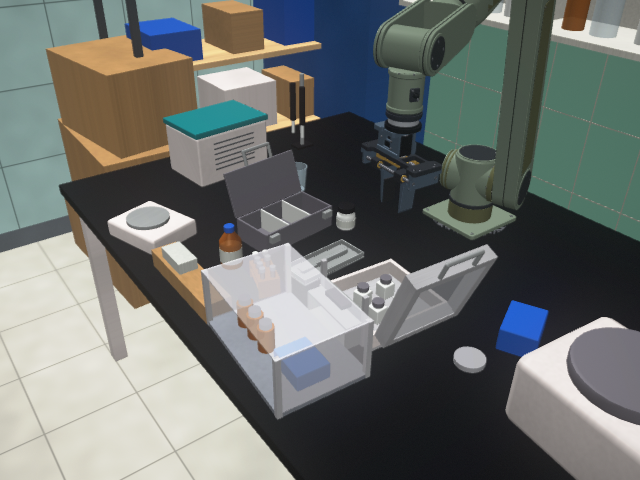

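```bash
python3 -c "
import cv2
i=cv2.imread('pics/k1.png')[150:290,250:400];cv2.imwrite('pics/k2.png',cv2.resize(i,(640,597),interpolation=cv2.INTER_CUBIC))"
```

```text
(no output)
```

View pics/k2.png

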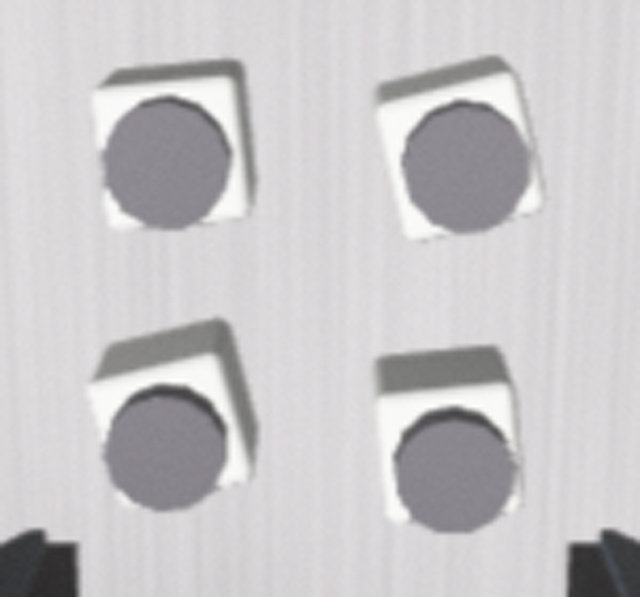

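```bash
cat > m.py <<'E'
from h import *
c=dict(np.load('k1.npz'))
cr={'D':[(95,92),(235,80),(245,215),(112,228)],'C':[(380,105),(512,75),(540,208),(410,240)],'B':[(92,382),(222,355),(248,483),(118,505)],'A':[(378,395),(508,385),(520,510),(390,522)]}
cap={'D':(168,163),'C':(466,168),'B':(166,448),'A':(455,470)}
g=lambda p:(250+(p[0]+.5)/4.267-.5,150+(p[1]+.5)/4.267-.5)
for k,v in cr.items():
    P=np.array([atz(c,g(p),46) for p in v]); e=P[1]-P[0]+P[2]-P[3]
    print(k,"body",P.mean(0),"size",np.linalg.norm(P[1]-P[0]),np.linalg.norm(P[2]-P[1]),"yaw",np.degrees(np.arctan2(e[1],e[0])),"cap62",atz(c,g(cap[k]),62))
plan(555,149,130,97)
E
python3 m.py
```

```text
D body [490.47 158.57  46.  ] size 31.851304453131608 30.946048992086453 yaw 91.02561287779059 cap62 [489.86 159.11  62.  ]
C body [496.08 224.39  46.  ] size 30.49055588507316 31.259204946594927 yaw 99.22062484857457 cap62 [495.78 224.44  62.  ]
B body [556.8 151.6  46. ] size 31.708781576531486 32.59777065455148 yaw 96.91032500626491 cap62 [555.58 152.12  62.  ]
A body [567.2 218.   46. ] size 30.98130939814881 31.876888388584867 yaw 90.90871482152727 cap62 [565.84 218.38  62.  ]
t 22.1 pos [510.97 191.85 282.46] rot [179.88  -0.07  85.88] F [ 0.2  -0.22  0.43] w 50.1
  d [-39.76  46.67 152.51] rotvec [ 0.   -0.   -0.19]
```

Body corners at z = 46 and caps at z = 62 give the same centres to about 1 mm, so all four bottles stand on the floor. I'll take bottle B first, at (557,152) with yaw 97°.

Request:
drive_tool([
  [0.45,[-10,12,45],[0,0,-0.1]],
  [0.45,[-20,25,90],[0,0,-0.19]],
  [0.45,[-30,38,130],[0,0,-0.19]],
  [0.45,[-37,48,165],[0,0,-0.19]],
  [0.45,[-37,48,165],[0,0,-0.19]],
])

```text
time_s: 22.6
ee_pos: [553.8, 150.0, 112.2]
ee_rot: [-179.5, 0.1, 96.7]
force: [-0.4, -0.8, 0.9]
gripper_width: 50.6
```

```bash
python3 -c "
from h import *
f=grab('wrist','l1');c=cam(f)
plan(556.5,151.7,18,97);print(proj(c,[[556.5,151.7,62]]))"
```

```text
t 22.65 pos [555.   150.9  115.08] rot [-179.79    0.01   96.73] F [ 0.72 -0.52 -0.23] w 50.0
  d [ 0.65  1.94 97.08] rotvec [-0.    0.   -0.01]
[[326.8  274.47]]
```

View pics/l1.png

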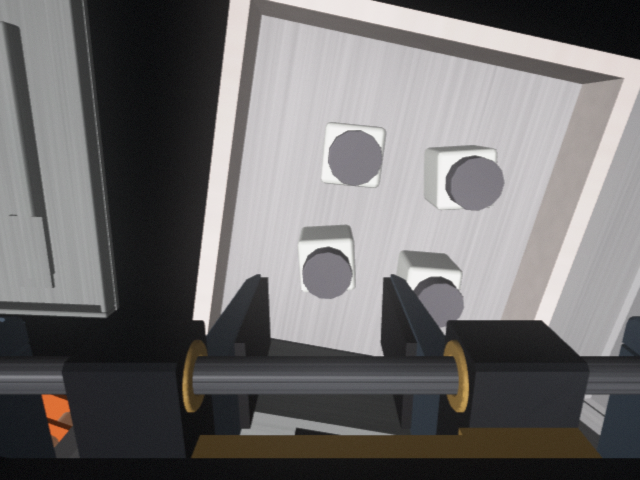

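Request:
drive_tool([
  [0.45,[0,1,30],[0,0,0]],
  [0.45,[0,1,60],[0,0,0]],
  [0.45,[0,1,80],[0,0,0]],
  [0.45,[0,1,96],[0,0,0]],
  [0.45,[0,1,96],[0,0,0]],
])

```text
time_s: 23.15
ee_pos: [556.7, 151.7, 21.1]
ee_rot: [180.0, -0.0, 96.8]
force: [0.1, -0.2, 0.3]
gripper_width: 50.6
```

Request:
drive_tool([
  [0.8,[0,0,0],[0,0,0]],
  [0.8,[0,0,0],[0,0,0]],
  [0.8,[0,0,0],[0,0,0]],
  [0.8,[0,0,0],[0,0,0]],
  [0.8,[0,0,-10],[0,0,0]],
], squeeze=20)

```text
time_s: 23.65
ee_pos: [556.0, 150.4, 30.6]
ee_rot: [-179.9, 0.0, 96.7]
force: [-0.5, -0.5, -0.6]
gripper_width: 34.0
```

```bash
python3 -c "
from h import *
print(atz(C0['top'],(390,172.5),120),atz(C0['top'],(386,183),0))
plan(556.7,151.7,190,96.8)"
python3 -c "
import cv2
i=cv2.imread('pics/a_top.png')[150:330,340:500];cv2.imwrite('pics/l3.png',cv2.resize(i,(530,597),interpolation=cv2.INTER_CUBIC))"
```

```text
[ 724.28 -194.86  120.  ] [ 721.52 -202.88    0.  ]
t 23.65 pos [555.96 150.36  30.59] rot [-179.94    0.01   96.72] F [-0.49 -0.46 -0.57] w 34.0
  d [   1.21    0.73 -159.42] rotvec [-0.  0. -0.]
```

View pics/l3.png

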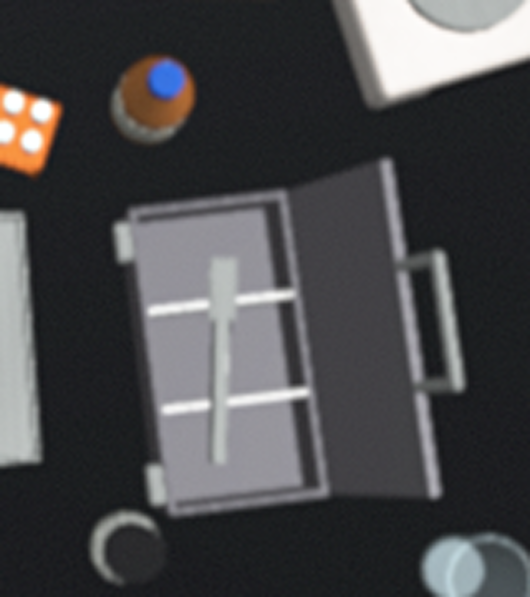

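Request:
drive_tool([
  [0.8,[0,0,-40],[0,0,0]],
  [0.8,[0,0,-90],[0,0,0]],
  [0.8,[0,0,-140],[0,0,0.05]],
  [0.8,[-30,-15,-170],[0,0,0.18]],
  [0.8,[-70,-30,-180],[0,0,0.32]],
])

```text
time_s: 24.15
ee_pos: [536.4, 77.9, 215.2]
ee_rot: [179.5, -0.2, 78.2]
force: [1.1, -1.7, -1.1]
gripper_width: 33.6
```

```bash
python3 -c "
from h import *
plan(440,-250,230,7)"
```

```text
t 24.15 pos [536.41  77.9  215.25] rot [179.54  -0.16  78.23] F [ 1.1  -1.74 -1.15] w 33.6
  d [-340.63  -27.37  -15.92] rotvec [ 0.01 -0.01  1.24]
```

Request:
drive_tool([
  [0.8,[-45,-4,-5],[0,0,0.13]],
  [0.8,[-90,-8,-10],[0,0,0.26]],
  [0.8,[-135,-12,-12],[0,0,0.4]],
  [0.8,[-180,-16,-14],[0,0,0.54]],
  [0.8,[-225,-20,-16],[0,0,0.68]],
])

```text
time_s: 24.65
ee_pos: [468.8, -140.5, 227.3]
ee_rot: [179.9, -0.0, 39.1]
force: [0.5, -0.5, 0.2]
gripper_width: 33.6
```

```bash
python3 -c "
from h import *
plan(434,-283,150,7)"
```

```text
t 24.65 pos [ 468.77 -140.55  227.31] rot [179.94  -0.02  39.1 ] F [ 0.53 -0.48  0.2 ] w 33.6
  d [-116.84   88.56   77.36] rotvec [ 0.   -0.    0.56]
```

Request:
drive_tool([
  [0.8,[-25,18,0],[0,0,0.13]],
  [0.8,[-50,36,0],[0,0,0.26]],
  [0.8,[-75,54,0],[0,0,0.4]],
  [0.8,[-95,70,10],[0,0,0.54]],
  [0.8,[-112,84,30],[0,0,0.56]],
])

```text
time_s: 25.15
ee_pos: [436.9, -277.0, 198.2]
ee_rot: [179.8, -0.2, 7.1]
force: [-0.3, 0.1, -1.0]
gripper_width: 34.0
```

```bash
python3 -c "
from h import *
f=grab('wrist','n1');c=cam(f);np.savez('n1.npz',**c)
plan(434.3,-287.7,100,7)
E=Ro.from_euler('z',-83,degrees=True).as_matrix();o=np.array([511.5,-252,0])
print(proj(c,[E@np.array(p)+o for p in [(-65,-125,66),(65,-125,66),(60,-42.5,66),(-62,-42.5,66)]]))"
```

```text
t 25.2 pos [ 434.41 -278.38  193.89] rot [179.96   0.21   7.12] F [-0.96 -2.64 -2.52] w 34.1
  d [-0.92  9.16 93.9 ] rotvec [0. 0. 0.]
[[253.92 120.36]
 [261.97 292.84]
 [367.05 287.03]
 [372.59 125.08]]
```

View pics/n1.png

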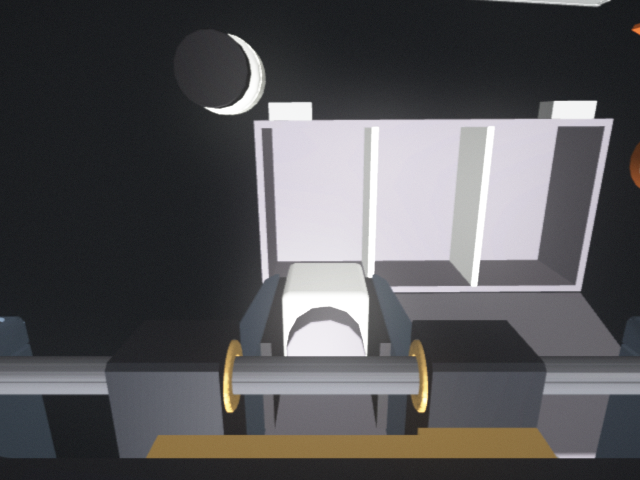

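The case rim and partition match the model to about 1 mm: the corner is at (256,122) against a predicted (254,120). The bottle is held upright, so I'll lower it.

Request:
drive_tool([
  [0.8,[-1,9,30],[0,0,0]],
  [0.8,[-1,9,60],[0,0,0]],
  [0.8,[-1,9,90],[0,0,0]],
  [0.8,[-1,9,100],[0,0,0]],
  [0.8,[-1,9,100],[0,0,0]],
])

```text
time_s: 25.7
ee_pos: [436.1, -283.4, 95.7]
ee_rot: [-179.9, 0.1, 7.3]
force: [0.1, 1.0, 0.7]
gripper_width: 33.5
```

```bash
python3 -c "
from h import *
f=grab('wrist','n2')
plan(434.3,-287.7,20,7)"
```

```text
t 25.75 pos [ 437.13 -284.02   96.96] rot [179.99  -0.01   7.35] F [-0.19 -0.22 -0.61] w 34.0
  d [-3.29  3.28 76.96] rotvec [ 0.   -0.    0.01]
```

View pics/n2.png

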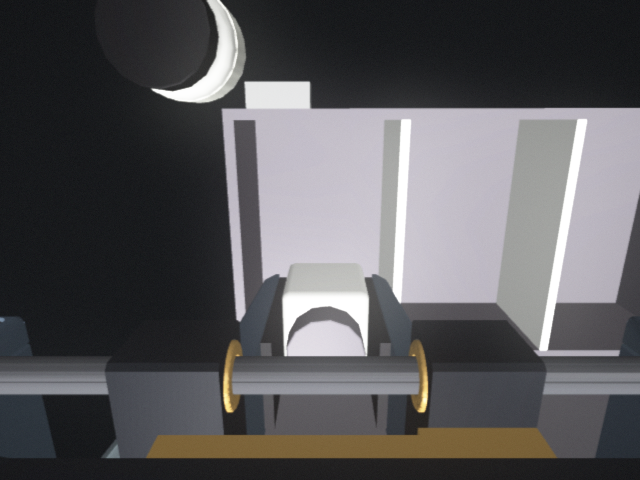

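Request:
drive_tool([
  [0.8,[-3.5,3,5],[0,0,0]],
  [0.8,[-3.5,3,25],[0,0,0]],
  [0.8,[-3.5,3,45],[0,0,0]],
  [0.8,[-3.5,3,62],[0,0,0]],
  [0.8,[-3.5,3,68],[0,0,0]],
])

```text
time_s: 26.25
ee_pos: [433.5, -287.5, 28.0]
ee_rot: [-180.0, 0.0, 7.3]
force: [0.2, -0.4, 0.1]
gripper_width: 34.2
```

Request:
drive_tool([
  [0.8,[0,0,3],[0,0,0]],
  [0.8,[0,0,6],[0,0,0]],
  [0.8,[0,0,8],[0,0,0]],
  [0.8,[0,0,8],[0,0,0]],
  [0.8,[0,0,8],[0,0,0]],
])

```text
time_s: 26.75
ee_pos: [434.0, -287.6, 20.7]
ee_rot: [180.0, -0.0, 7.3]
force: [-0.4, -0.5, -0.4]
gripper_width: 33.8
```

Request:
drive_tool([
  [0.8,[0,0,2],[0,0,0]],
  [0.8,[0,0,2],[0,0,0]],
  [0.54,[0,0,2],[0,0,0]],
  [0.54,[0,0,2],[0,0,0]],
  [0.54,[0,0,2],[0,0,0]],
])

```text
time_s: 27.25
ee_pos: [433.7, -287.5, 18.2]
ee_rot: [180.0, 0.0, 7.3]
force: [0.6, 0.5, 0.3]
gripper_width: 42.0
```

Request:
drive_tool([
  [0.54,[0,0,0],[0,0,0]],
  [0.54,[0,0,-25],[0,0,0]],
  [0.54,[0,0,-65],[0,0,0]],
  [0.54,[0,-5,-110],[0,0,0]],
  [0.54,[0,-20,-150],[0,0,0]],
])

```text
time_s: 27.75
ee_pos: [431.5, -268.3, 170.2]
ee_rot: [179.9, -0.1, 7.3]
force: [0.3, 0.5, 0.1]
gripper_width: 41.8
```

```bash
python3 -c "
from h import *
f=grab('wrist','n3');grab('scene','n3s')
plan(567,218,250,91)"
```

```text
t 27.85 pos [ 433.83 -268.34  173.85] rot [179.61  -0.5    7.37] F [ 0.08 -0.12  0.  ] w 41.9
  d [ 195.15 -464.71  -77.62] rotvec [ 0.01 -0.   -1.46]
```

View pics/n3.png

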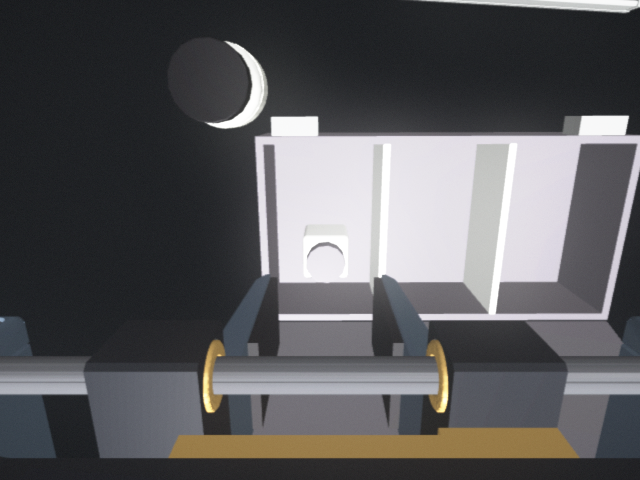

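View pics/n3s.png

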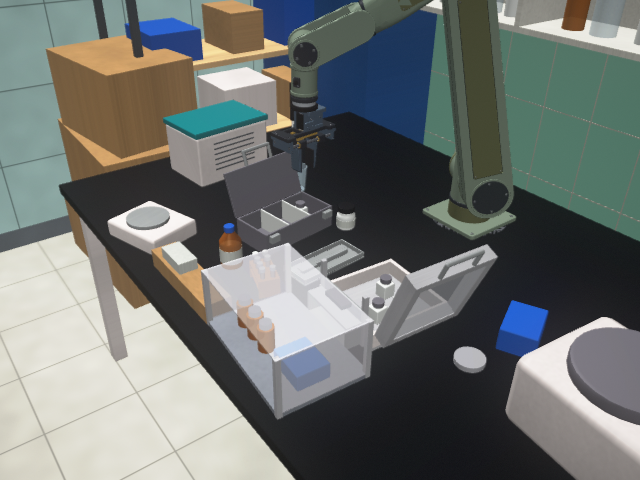

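Bottle 1 stands in the case bay, with its cap at (326,262). I'll go back to the pass box for the next one.

Request:
drive_tool([
  [0.45,[17,-45,-20],[0,0,-0.14]],
  [0.45,[34,-88,-40],[0,0,-0.28]],
  [0.45,[51,-133,-60],[0,0,-0.42]],
  [0.45,[68,-178,-80],[0,0,-0.56]],
  [0.45,[85,-222,-100],[0,0,-0.7]],
])

```text
time_s: 28.35
ee_pos: [485.2, -41.9, 265.1]
ee_rot: [-180.0, 0.0, 47.8]
force: [1.0, -1.1, 0.5]
gripper_width: 49.9
```

```bash
python3 -c "
from h import *
plan(530,180,260,91)"
```

```text
t 28.35 pos [485.22 -41.92 265.11] rot [-179.95    0.05   47.76] F [ 0.98 -1.06  0.5 ] w 49.9
  d [ 194.39 -116.04    5.05] rotvec [-0.    0.   -0.76]
```

Request:
drive_tool([
  [0.45,[40,-23,0],[0,0,-0.15]],
  [0.45,[80,-47,0],[0,0,-0.3]],
  [0.45,[120,-70,0],[0,0,-0.45]],
  [0.45,[160,-95,0],[0,0,-0.6]],
  [0.45,[194,-116,0],[0,0,-0.75]],
])

```text
time_s: 28.85
ee_pos: [531.1, 180.0, 264.0]
ee_rot: [-179.9, 0.0, 90.8]
force: [0.8, -0.9, -0.1]
gripper_width: 50.1
```

Request:
drive_tool([
  [0.45,[0,0,0],[0,0,0]],
  [0.45,[0,0,0],[0,0,0]],
  [0.45,[0,0,0],[0,0,0]],
  [0.45,[0,0,0],[0,0,0]],
  [0.45,[0,0,0],[0,0,0]],
])

```text
time_s: 29.35
ee_pos: [531.2, 176.5, 265.4]
ee_rot: [180.0, 0.0, 90.3]
force: [-0.1, 0.7, -0.2]
gripper_width: 50.1
```

```bash
python3 -c "
from h import *
f=grab('wrist','o1');c=cam(f);np.savez('o1.npz',**c)
i=f['image'][:,:,::-1][130:300,230:430];cv2.imwrite('pics/o2.png',cv2.resize(i,(700,595),interpolation=cv2.INTER_CUBIC))
plan(567,218,120,91)"
```

```text
t 29.4 pos [531.22 176.69 265.41] rot [179.98   0.01  90.31] F [-0.    0.67  0.33] w 50.5
  d [ 41.13  35.96 145.42] rotvec [ 0.    0.   -0.01]
```

View pics/o1.png

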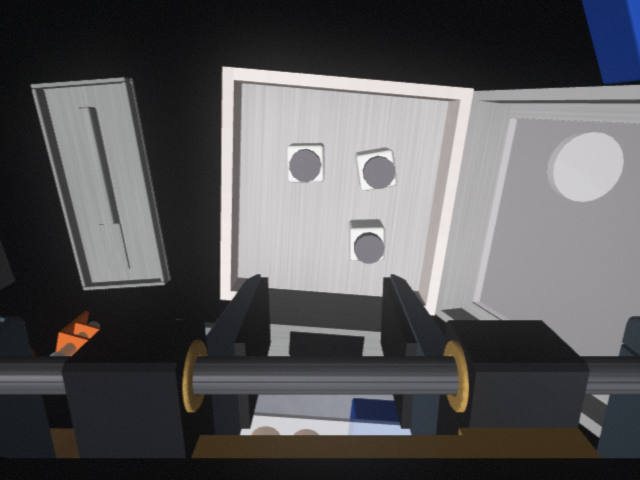

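View pics/o2.png

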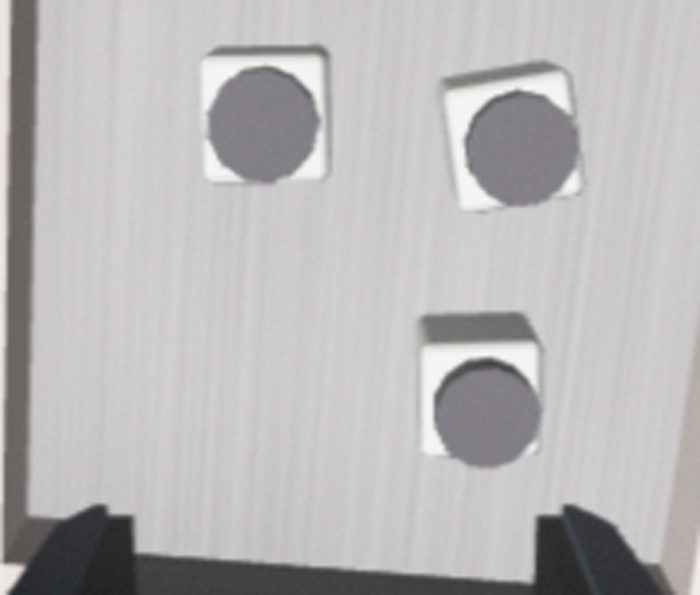

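```bash
python3 -c "
from h import *
c=dict(np.load('o1.npz'));g=lambda p:(230+(p[0]+.5)/3.5-.5,130+(p[1]+.5)/3.5-.5)
for n,p in dict(A=(487,412),C=(523,148),D=(264,124)).items(): print(n,atz(c,g(p),62))
print('A body',np.mean([atz(c,g(p),46) for p in [(422,343),(540,341),(540,455),(423,455)]],0))
plan(567,218,120,91)"
```

```text
A [565.98 218.03  62.  ]
C [495.71 224.67  62.  ]
D [490.03 158.94  62.  ]
A body [567.23 218.04  46.  ]
t 29.4 pos [531.22 176.69 265.41] rot [179.98   0.01  90.31] F [-0.    0.67  0.33] w 50.5
  d [ 41.13  35.96 145.42] rotvec [ 0.    0.   -0.01]
```

Request:
drive_tool([
  [0.45,[14,12,45],[0,0,-0.01]],
  [0.45,[28,24,90],[0,0,-0.01]],
  [0.45,[41,36,135],[0,0,-0.01]],
  [0.45,[41,36,165],[0,0,-0.01]],
  [0.45,[41,36,170],[0,0,-0.01]],
])

```text
time_s: 29.9
ee_pos: [564.4, 217.7, 91.1]
ee_rot: [-179.5, 0.2, 91.0]
force: [-0.2, -0.2, 0.4]
gripper_width: 50.4
```

```bash
python3 -c "
from h import *
f=grab('wrist','o3');c=cam(f)
plan(566.6,218,22,91);print(proj(c,[[566.,218,62]]))"
```

```text
t 29.95 pos [565.49 217.95  92.81] rot [-179.71    0.11   90.95] F [-0.91 -0.63  0.25] w 50.2
  d [ 0.17  1.46 70.8 ] rotvec [-0.01  0.   -0.  ]
[[324.64 286.63]]
```

View pics/o3.png

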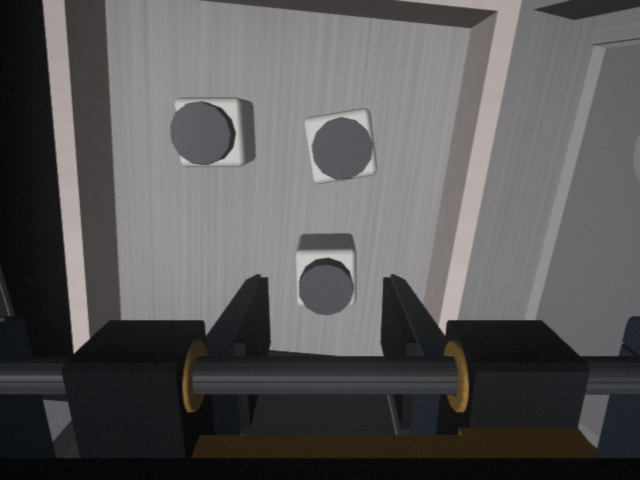

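The cap at (326,286) is centred between the fingers. I'll go down and grip.

Request:
drive_tool([
  [0.45,[0,1,20],[0,0,0]],
  [0.45,[0,1,40],[0,0,0]],
  [0.45,[0,1,60],[0,0,0]],
  [0.45,[0,1,70],[0,0,0]],
  [0.45,[0,1,70],[0,0,0]],
])

```text
time_s: 30.45
ee_pos: [568.1, 218.7, 25.7]
ee_rot: [180.0, 0.0, 91.0]
force: [-0.1, -0.7, 0.2]
gripper_width: 50.0
```

Request:
drive_tool([
  [0.8,[0,0,0],[0,0,0]],
  [0.8,[0,0,0],[0,0,0]],
  [0.8,[0,0,0],[0,0,0]],
  [0.8,[0,0,0],[0,0,0]],
  [0.8,[0,0,-10],[0,0,0]],
], squeeze=20)

```text
time_s: 30.95
ee_pos: [567.2, 218.7, 34.9]
ee_rot: [-179.9, 0.0, 91.0]
force: [-0.2, 0.6, 0.2]
gripper_width: 33.5
```

Request:
drive_tool([
  [0.8,[0,0,-40],[0,0,0]],
  [0.8,[0,0,-90],[0,0,0]],
  [0.8,[0,0,-140],[0,0,0.05]],
  [0.8,[-30,-15,-170],[0,0,0.18]],
  [0.8,[-70,-30,-180],[0,0,0.32]],
])

```text
time_s: 31.45
ee_pos: [540.7, 149.4, 219.8]
ee_rot: [179.6, -0.3, 72.5]
force: [0.2, -0.3, -1.2]
gripper_width: 34.1
```

```bash
python3 -c "
from h import *
plan(430,-220,230,7)"
```

```text
t 31.45 pos [540.69 149.43 219.8 ] rot [179.61  -0.26  72.49] F [ 0.18 -0.31 -1.23] w 34.1
  d [-385.57    5.65  -11.9 ] rotvec [ 0.   -0.01  1.14]
```

Request:
drive_tool([
  [0.8,[-46,1,-3],[0,0,0.13]],
  [0.8,[-92,2,-6],[0,0,0.26]],
  [0.8,[-138,2,-9],[0,0,0.39]],
  [0.8,[-184,3,-12],[0,0,0.52]],
  [0.8,[-230,3,-12],[0,0,0.65]],
])

```text
time_s: 31.95
ee_pos: [472.7, -73.4, 228.2]
ee_rot: [179.9, -0.1, 35.1]
force: [1.4, -0.1, -0.5]
gripper_width: 34.1
```

```bash
python3 -c "
from h import *
plan(427.7,-234,150,7)"
```

```text
t 31.95 pos [472.69 -73.45 228.22] rot [179.93  -0.06  35.13] F [ 1.41 -0.07 -0.54] w 34.1
  d [-129.26  105.33   78.21] rotvec [ 0.   -0.    0.49]
```

Request:
drive_tool([
  [0.8,[-35,28,0],[0,0,0.13]],
  [0.8,[-70,56,0],[0,0,0.26]],
  [0.8,[-100,84,10],[0,0,0.39]],
  [0.8,[-129,105,40],[0,0,0.49]],
  [0.8,[-129,105,78],[0,0,0.49]],
])

```text
time_s: 32.45
ee_pos: [429.2, -236.5, 150.3]
ee_rot: [179.7, -0.2, 7.0]
force: [0.3, 1.6, 0.0]
gripper_width: 34.1
```

```bash
python3 -c "
from h import *
f=grab('wrist','p1')
plan(427.7,-234,90,7)"
```

```text
t 32.5 pos [ 425.   -232.2   143.41] rot [-179.68    0.44    7.11] F [-2.47  1.91 -3.83] w 33.9
  d [ 2.87  2.42 53.37] rotvec [-0.01  0.01  0.  ]
```

View pics/p1.png

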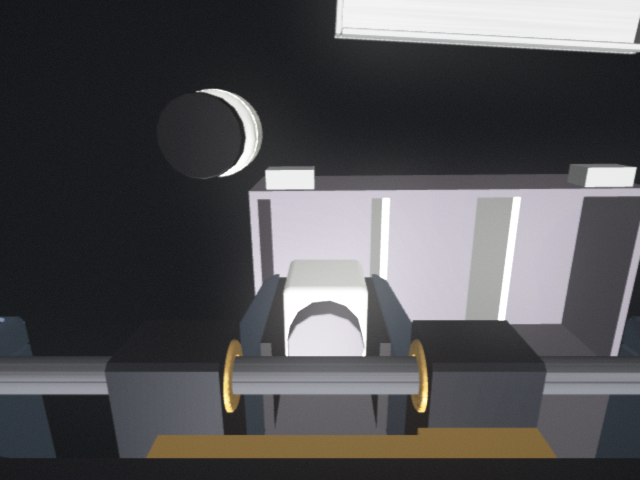

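Request:
drive_tool([
  [0.8,[0,0,25],[0,0,0]],
  [0.8,[0,0,45],[0,0,0]],
  [0.8,[0,0,55],[0,0,0]],
  [0.8,[0,0,55],[0,0,0]],
  [0.8,[0,0,55],[0,0,0]],
])

```text
time_s: 33.0
ee_pos: [429.9, -232.3, 95.3]
ee_rot: [179.9, -0.1, 7.4]
force: [-0.9, 0.3, 0.0]
gripper_width: 34.0
```

```bash
python3 -c "
from h import *
plan(427.7,-234,25,7)"
```

```text
t 33.0 pos [ 429.86 -232.32   95.31] rot [179.95  -0.07   7.37] F [-0.86  0.29  0.03] w 34.0
  d [-2.45  1.32 70.31] rotvec [ 0.   -0.    0.01]
```

Request:
drive_tool([
  [0.8,[-2.5,1,5],[0,0,0]],
  [0.8,[-2.5,1,25],[0,0,0]],
  [0.8,[-2.5,1,45],[0,0,0]],
  [0.8,[-2.5,1,60],[0,0,0]],
  [0.8,[-2.5,1,64],[0,0,0]],
])

```text
time_s: 33.5
ee_pos: [426.1, -233.3, 29.5]
ee_rot: [-179.9, 0.1, 7.3]
force: [0.1, -0.3, 0.4]
gripper_width: 34.0
```

Request:
drive_tool([
  [0.8,[0,0,3],[0,0,0]],
  [0.8,[0,0,6],[0,0,0]],
  [0.8,[0,0,7],[0,0,0]],
  [0.8,[0,0,7],[0,0,0]],
  [0.8,[0,0,7],[0,0,0]],
])

```text
time_s: 34.0
ee_pos: [427.1, -233.8, 23.7]
ee_rot: [180.0, -0.0, 7.3]
force: [0.6, 0.1, 0.8]
gripper_width: 34.2
```

Request:
drive_tool([
  [0.8,[0,0,1],[0,0,0]],
  [0.8,[0,0,1],[0,0,0]],
  [0.54,[0,0,1],[0,0,0]],
  [0.54,[0,0,1],[0,0,0]],
  [0.54,[0,0,1],[0,0,0]],
])

```text
time_s: 34.5
ee_pos: [426.7, -233.6, 22.2]
ee_rot: [180.0, -0.0, 7.3]
force: [0.2, 0.4, -0.0]
gripper_width: 42.0
```

Request:
drive_tool([
  [0.54,[0,0,0],[0,0,0]],
  [0.54,[0,0,-25],[0,0,0]],
  [0.54,[0,0,-65],[0,0,0]],
  [0.54,[0,-5,-110],[0,0,0]],
  [0.54,[0,-20,-150],[0,0,0]],
])

```text
time_s: 35.0
ee_pos: [424.5, -214.4, 174.1]
ee_rot: [179.9, -0.0, 7.3]
force: [1.2, -1.0, 0.7]
gripper_width: 41.9
```

```bash
python3 -c "
from h import *
f=grab('wrist','p3')
plan(440,130,260,9)"
```

```text
t 35.05 pos [ 427.02 -213.58  180.22] rot [179.69  -0.57   7.31] F [ 1.28 -0.05  3.17] w 41.8
  d [  57.4  -338.7   -81.03] rotvec [ 0.01 -0.01 -0.03]
```

View pics/p3.png

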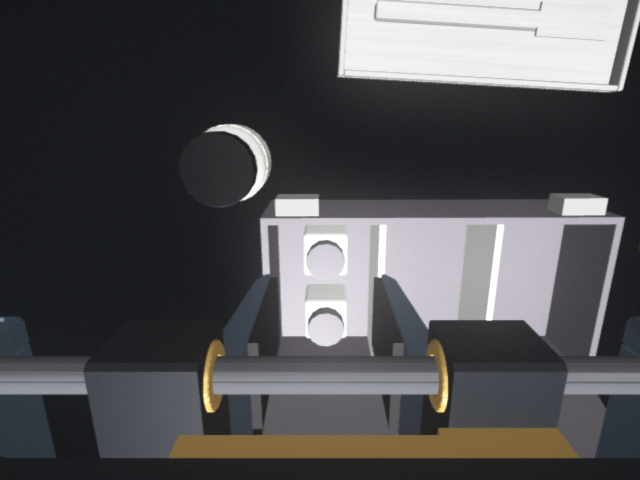

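Both bottles stand in the first bay. Next are D and C, which I'll pick with yaw near 5° so no turn is needed.

Request:
drive_tool([
  [0.45,[10,-45,-25],[0,0,0]],
  [0.45,[20,-92,-50],[0,0,0]],
  [0.45,[30,-140,-75],[0,0,0]],
  [0.45,[40,-188,-80],[0,0,0]],
  [0.45,[50,-236,-80],[0,0,0]],
])

```text
time_s: 35.55
ee_pos: [443.6, 19.2, 253.3]
ee_rot: [180.0, -0.2, 7.3]
force: [1.6, 0.4, -0.9]
gripper_width: 50.1
```

```bash
python3 -c "
from h import *
plan(485,130,250,4)"
```

```text
t 35.55 pos [443.59  19.23 253.3 ] rot [179.97  -0.2    7.29] F [ 1.55  0.42 -0.93] w 50.1
  d [  55.12 -104.62    3.44] rotvec [ 0.   -0.    0.06]
```

Request:
drive_tool([
  [0.45,[22,-42,0],[0,0,0.03]],
  [0.45,[44,-84,0],[0,0,0.06]],
  [0.45,[55,-105,0],[0,0,0.06]],
  [0.45,[55,-105,0],[0,0,0.06]],
  [0.45,[55,-105,0],[0,0,0.06]],
])

```text
time_s: 36.05
ee_pos: [483.7, 128.6, 251.3]
ee_rot: [179.9, 0.1, 4.0]
force: [-0.4, -0.1, -0.4]
gripper_width: 50.1
```

```bash
python3 -c "
from h import *
f=grab('wrist','q1');c=cam(f);np.savez('q1.npz',**c)
plan(490,159,120,1);print(proj(c,[[490,159,62],[495.7,224.5,62]]))"
```

```text
t 36.1 pos [483.61 127.97 251.5 ] rot [179.95   0.07   3.89] F [-0.85 -0.28  0.46] w 50.0
  d [  8.64 -30.64 131.46] rotvec [0.   0.   0.05]
[[333.88 181.81]
 [346.88 102.19]]
```

View pics/q1.png

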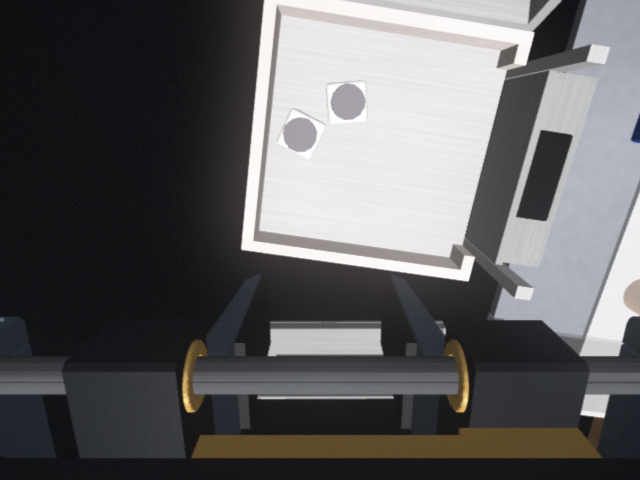

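Bottle D has been knocked: it's now at pixel (300,135) instead of the expected (334,182), close to the wall and to C. C hasn't moved. I'll measure again.

```bash
python3 -c "
import cv2
i=cv2.imread('pics/q1.png')[60:180,250:400];cv2.imwrite('pics/q2.png',cv2.resize(i,(750,600),interpolation=cv2.INTER_CUBIC))"
```

```text
(no output)
```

View pics/q2.png

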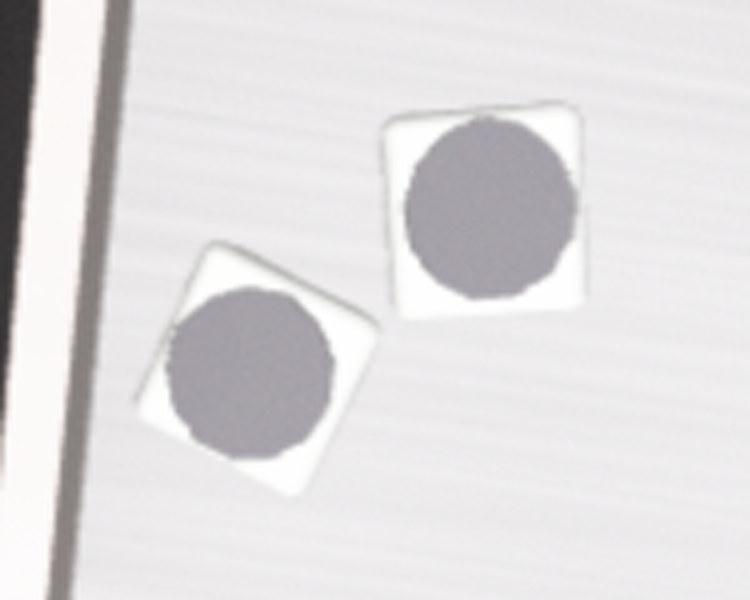

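```bash
python3 -c "
from h import *
c=dict(np.load('q1.npz'));g=lambda p:(250+(p[0]+.5)/5-.5,60+(p[1]+.5)/5-.5)
for n,v,cp in [('C',[(385,118),(578,105),(583,308),(398,318)],(491,207)),('D',[(213,243),(378,325),(297,495),(137,402)],(250,373))]:
    P=np.array([atz(c,g(p),46) for p in v]); e=P[1]-P[0]+P[2]-P[3]
    print(n,P.mean(0),'yaw',np.degrees(np.arctan2(e[1],e[0])),'cap',atz(c,g(cp),62)); print(P[:,:2])
plan(500,224,150,98)"
```

```text
C [496.35 224.92  46.  ] yaw 7.248933323825504 cap [496.37 225.47  62.  ]
[[478.12 238.93]
 [510.32 243.21]
 [514.36 210.71]
 [482.62 206.85]]
D [458.62 196.9   46.  ] yaw -23.789368625630072 cap [458.51 196.6   62.  ]
[[450.15 216.95]
 [479.26 205.45]
 [466.95 175.58]
 [438.11 189.62]]
t 36.1 pos [483.61 127.97 251.5 ] rot [179.95   0.07   3.89] F [-0.85 -0.28  0.46] w 50.0
  d [ 22.99 -94.79 101.39] rotvec [-0.    0.   -1.64]
```

```bash
python3 -c "
from h import *
plan(494.8,236,110,7.5)"
```

```text
t 36.1 pos [483.61 127.97 251.5 ] rot [179.95   0.07   3.89] F [-0.85 -0.28  0.46] w 50.0
  d [  18.67 -107.15  141.38] rotvec [ 0.    0.   -0.06]
```

Request:
drive_tool([
  [0.52,[8,-45,20],[0,0,-0.03]],
  [0.52,[16,-90,45],[0,0,-0.06]],
  [0.52,[18,-107,80],[0,0,-0.06]],
  [0.52,[18,-107,120],[0,0,-0.06]],
  [0.52,[18,-107,140],[0,0,-0.06]],
])

```text
time_s: 36.6
ee_pos: [492.8, 234.8, 108.8]
ee_rot: [179.9, 0.3, 7.3]
force: [-0.2, -0.6, -0.7]
gripper_width: 43.8
```

```bash
python3 -c "
from h import *
f=grab('wrist','r1');c=cam(f)
plan(494.8,236,22,7.5);print(proj(c,[[496.3,225.2,62],[458.5,196.7,62]]))"
```

```text
t 36.65 pos [491.56 233.95 106.68] rot [179.81   0.53   7.27] F [ 0.12 -0.44 -1.24] w 43.6
  d [ 4.26 -1.91 84.64] rotvec [ 0.    0.01 -0.  ]
[[327.29 290.45]
 [256.42 327.59]]
```

View pics/r1.png

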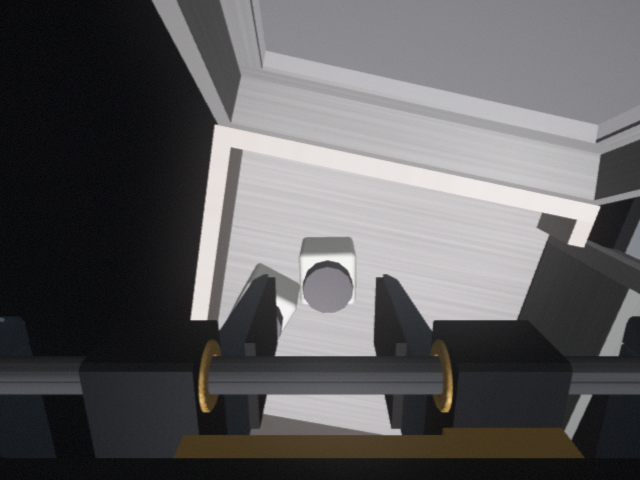

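Request:
drive_tool([
  [0.52,[0,0,10],[0,0,0]],
  [0.52,[0,0,20],[0,0,0]],
  [0.52,[0,0,20],[0,0,0]],
  [0.52,[0,0,20],[0,0,0]],
  [0.52,[0,0,20],[0,0,0]],
])

```text
time_s: 37.15
ee_pos: [495.4, 236.8, 92.9]
ee_rot: [-180.0, -0.1, 7.3]
force: [-0.5, 0.1, -0.2]
gripper_width: 43.6
```

```bash
python3 -c "
from h import *
f=grab('wrist','r2');c=cam(f)
plan(494.8,236,24,7.5);print(proj(c,[[496.3,225.2,62],[450.15,217,46],[479.3,205.4,46]]))"
```

```text
t 37.2 pos [495.37 236.87  92.85] rot [-179.97   -0.1     7.33] F [ 0.02 -0.67  0.24] w 43.9
  d [-0.8   0.82 68.84] rotvec [-0. -0. -0.]
[[321.35 305.44]
 [238.91 296.92]
 [288.06 321.15]]
```

View pics/r2.png

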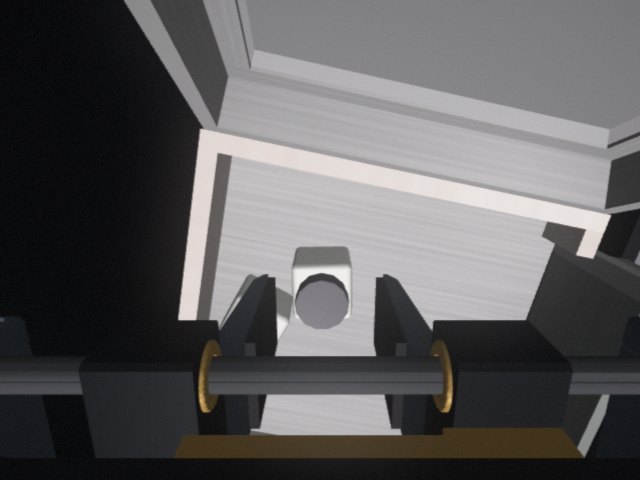

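Request:
drive_tool([
  [0.52,[-1,0,20],[0,0,0]],
  [0.52,[-1,0,40],[0,0,0]],
  [0.52,[-1,0,55],[0,0,0]],
  [0.52,[-1,0,68],[0,0,0]],
  [0.52,[-1,0,68],[0,0,0]],
])

```text
time_s: 37.7
ee_pos: [492.9, 236.2, 22.7]
ee_rot: [179.9, 0.2, 7.3]
force: [-0.2, -0.6, -0.0]
gripper_width: 43.8
```

```bash
python3 -c "
from h import *
f=grab('wrist','r3');grab('scene','r3s')
plan(494.8,236,24,7.5)"
```

```text
t 37.8 pos [494.17 236.73  24.29] rot [-180.     -0.03    7.34] F [-0.03 -0.48  0.72] w 44.1
  d [0.54 0.81 0.29] rotvec [-0. -0. -0.]
```

View pics/r3.png

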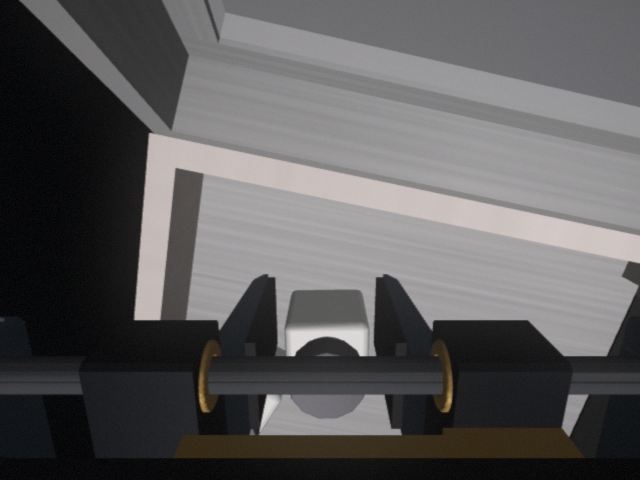

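Bottle C at u of about 328 is between the fingers, and nothing has been touched. I'll close and lift.

Request:
drive_tool([
  [0.8,[0,0,0],[0,0,0]],
  [0.8,[0,0,0],[0,0,0]],
  [0.8,[0,0,0],[0,0,0]],
  [0.8,[0,0,0],[0,0,0]],
  [0.8,[0,0,-10],[0,0,0]],
], squeeze=25)

```text
time_s: 38.3
ee_pos: [492.9, 236.1, 33.4]
ee_rot: [179.9, 0.1, 7.3]
force: [-0.3, -0.4, -0.2]
gripper_width: 33.6
```

Request:
drive_tool([
  [0.8,[0,0,-30],[0,0,0]],
  [0.8,[0,0,-70],[0,0,0]],
  [0.8,[0,0,-115],[0,0,0]],
  [0.8,[-5,25,-160],[0,0,0]],
  [0.8,[-10,60,-190],[0,0,0]],
])

```text
time_s: 38.8
ee_pos: [492.0, 176.4, 227.3]
ee_rot: [-179.9, -0.2, 7.5]
force: [1.7, -1.6, -0.5]
gripper_width: 34.0
```

```bash
python3 -c "
from h import *
f=grab('wrist','r4')
plan(500,-200,230,7)"
```

```text
t 38.85 pos [493.65 171.33 232.1 ] rot [179.83  -0.62   7.32] F [ 1.36 -3.44  1.8 ] w 33.4
  d [-41.05 369.11   2.76] rotvec [ 0.   -0.01  0.01]
```

View pics/r4.png

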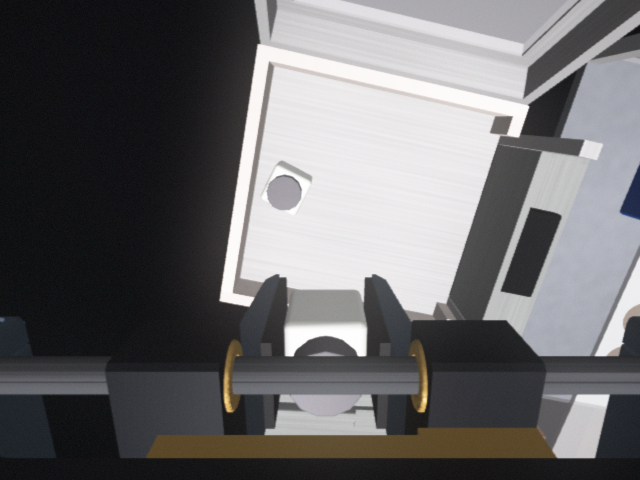

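Request:
drive_tool([
  [0.8,[-5,48,0],[0,0,0]],
  [0.8,[-10,96,0],[0,0,0]],
  [0.8,[-15,144,0],[0,0,0]],
  [0.8,[-20,192,0],[0,0,0]],
  [0.8,[-25,240,0],[0,0,0]],
])

```text
time_s: 39.35
ee_pos: [496.7, -67.2, 224.2]
ee_rot: [-180.0, 0.0, 7.3]
force: [0.4, 0.1, -1.0]
gripper_width: 33.9
```

```bash
python3 -c "
from h import *
plan(513.3,-266.9,150,7)"
```

```text
t 39.35 pos [496.7  -67.18 224.17] rot [-180.      0.      7.34] F [ 0.44  0.06 -0.95] w 33.9
  d [ -9.04 200.21  74.17] rotvec [-0.    0.    0.01]
```

Request:
drive_tool([
  [0.8,[-2,45,0],[0,0,0]],
  [0.8,[-5,90,0],[0,0,0]],
  [0.8,[-7,135,0],[0,0,0]],
  [0.8,[-9,175,10],[0,0,0]],
  [0.8,[-9,195,30],[0,0,0]],
])

```text
time_s: 39.85
ee_pos: [513.9, -263.7, 195.0]
ee_rot: [179.8, -0.2, 7.2]
force: [-0.1, -0.4, 0.4]
gripper_width: 33.8
```

Request:
drive_tool([
  [0.8,[0,3,25],[0,0,0]],
  [0.8,[0,5,50],[0,0,0]],
  [0.8,[0,5,70],[0,0,0]],
  [0.8,[0,5,90],[0,0,0]],
  [0.8,[0,5,90],[0,0,0]],
])

```text
time_s: 40.35
ee_pos: [511.8, -263.8, 101.3]
ee_rot: [-179.8, 0.3, 7.3]
force: [-1.1, -0.7, -1.4]
gripper_width: 33.7
```

```bash
python3 -c "
from h import *
f=grab('wrist','s1')
plan(513.3,-266.9,25,7)"
```

```text
t 40.4 pos [ 512.98 -264.4   103.  ] rot [-179.89    0.16    7.33] F [0.28 0.08 0.4 ] w 33.9
  d [ 0.21  2.67 78.  ] rotvec [-0.    0.    0.01]
```

View pics/s1.png

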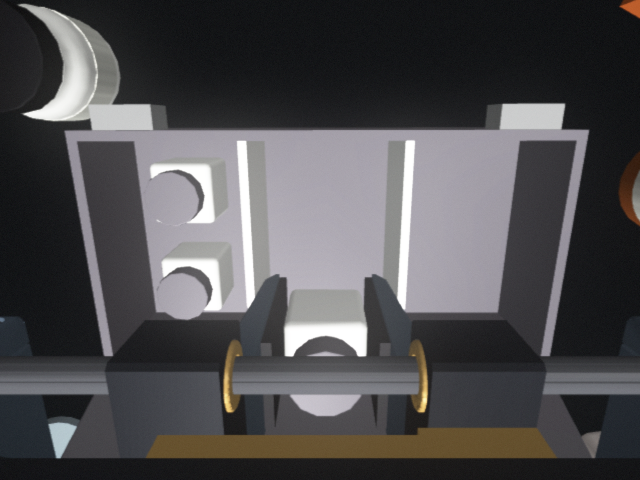

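Request:
drive_tool([
  [0.8,[0,2,20],[0,0,0]],
  [0.8,[0,2,40],[0,0,0]],
  [0.8,[0,2,58],[0,0,0]],
  [0.8,[0,2,70],[0,0,0]],
  [0.8,[0,2,75],[0,0,0]],
])

```text
time_s: 40.9
ee_pos: [514.3, -266.9, 28.9]
ee_rot: [-180.0, 0.0, 7.3]
force: [0.1, 0.7, 0.3]
gripper_width: 33.7
```

Request:
drive_tool([
  [0.8,[0,0,2],[0,0,0]],
  [0.8,[0,0,4],[0,0,0]],
  [0.8,[0,0,6],[0,0,0]],
  [0.8,[0,0,6],[0,0,0]],
  [0.8,[0,0,6],[0,0,0]],
])

```text
time_s: 41.4
ee_pos: [514.4, -267.1, 23.3]
ee_rot: [180.0, -0.0, 7.3]
force: [-0.0, 0.8, -1.2]
gripper_width: 33.5
```

Request:
drive_tool([
  [0.8,[0,0,1],[0,0,0]],
  [0.8,[0,0,1],[0,0,0]],
  [0.54,[0,0,1],[0,0,0]],
  [0.54,[0,0,1],[0,0,0]],
  [0.54,[0,0,1],[0,0,0]],
])

```text
time_s: 41.9
ee_pos: [514.3, -267.0, 22.1]
ee_rot: [180.0, -0.0, 7.3]
force: [0.7, -0.1, 0.2]
gripper_width: 41.8
```

Request:
drive_tool([
  [0.54,[0,0,0],[0,0,0]],
  [0.54,[0,0,-25],[0,0,0]],
  [0.54,[0,0,-65],[0,0,0]],
  [0.54,[0,-5,-110],[0,0,0]],
  [0.54,[0,-20,-150],[0,0,0]],
])

```text
time_s: 42.4
ee_pos: [512.0, -247.9, 174.0]
ee_rot: [179.9, -0.1, 7.3]
force: [0.9, -0.6, -0.3]
gripper_width: 41.8
```

```bash
python3 -c "
from h import *
f=grab('wrist','s2')
plan(455,110,260,67)"
```

```text
t 42.45 pos [ 514.65 -246.7   181.  ] rot [179.68  -0.62   7.33] F [2.14 1.18 2.59] w 41.8
  d [ -12.79 -360.96  -81.13] rotvec [ 0.01 -0.01 -1.04]
```

View pics/s2.png

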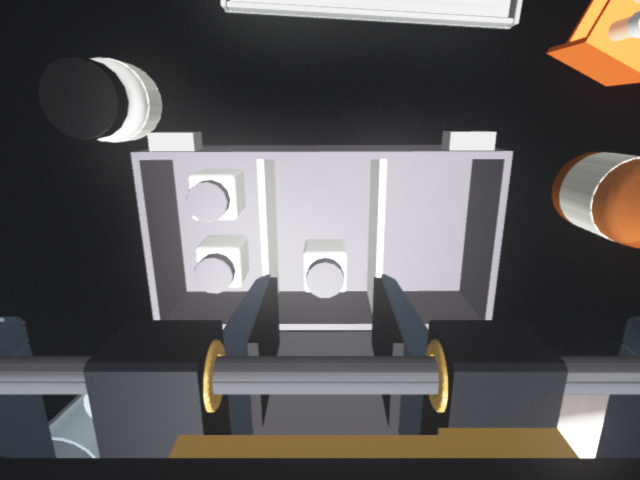

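Three bottles are placed. Bottle D is at about (458,197) with yaw 66°.

Request:
drive_tool([
  [0.52,[-2,-45,-20],[0,0,-0.13]],
  [0.52,[-4,-90,-40],[0,0,-0.26]],
  [0.52,[-6,-135,-60],[0,0,-0.39]],
  [0.52,[-8,-180,-70],[0,0,-0.52]],
  [0.52,[-10,-225,-75],[0,0,-0.65]],
])

```text
time_s: 42.95
ee_pos: [473.0, -23.7, 248.2]
ee_rot: [179.9, -0.1, 44.9]
force: [0.8, 0.2, -0.8]
gripper_width: 43.7
```

```bash
python3 -c "
from h import *
plan(464,180,240,66.2)"
```

```text
t 42.95 pos [472.97 -23.69 248.18] rot [179.88  -0.11  44.86] F [ 0.83  0.19 -0.85] w 43.7
  d [ 137.3  -150.73    8.13] rotvec [ 0.   -0.   -0.37]
```

Request:
drive_tool([
  [0.52,[30,-33,0],[0,0,-0.1]],
  [0.52,[62,-68,0],[0,0,-0.2]],
  [0.52,[95,-105,0],[0,0,-0.3]],
  [0.52,[125,-137,0],[0,0,-0.37]],
  [0.52,[137,-150,0],[0,0,-0.37]],
])

```text
time_s: 43.45
ee_pos: [464.8, 181.2, 246.8]
ee_rot: [-180.0, -0.1, 66.0]
force: [0.2, 0.0, -0.5]
gripper_width: 43.6
```

Request:
drive_tool([
  [0.52,[0,0,30],[0,0,0]],
  [0.52,[0,0,60],[0,0,0]],
  [0.52,[0,0,80],[0,0,0]],
  [0.52,[0,0,80],[0,0,0]],
  [0.52,[0,0,80],[0,0,0]],
])

```text
time_s: 43.95
ee_pos: [465.6, 177.8, 167.3]
ee_rot: [180.0, -0.0, 65.8]
force: [-0.1, -0.4, -0.0]
gripper_width: 43.6
```

```bash
python3 -c "
from h import *
f=grab('wrist','u1');c=cam(f);np.savez('u1.npz',**c)
plan(464,194.4,60,66.2);print(proj(c,[[458.5,196.8,62]]))"
```

```text
t 44.0 pos [466.14 177.98 167.96] rot [179.92  -0.07  65.77] F [ 0.11 -0.66  0.61] w 43.5
  d [ 13.96  -8.84 107.97] rotvec [ 0.   -0.   -0.01]
[[344.85 221.61]]
```

View pics/u1.png

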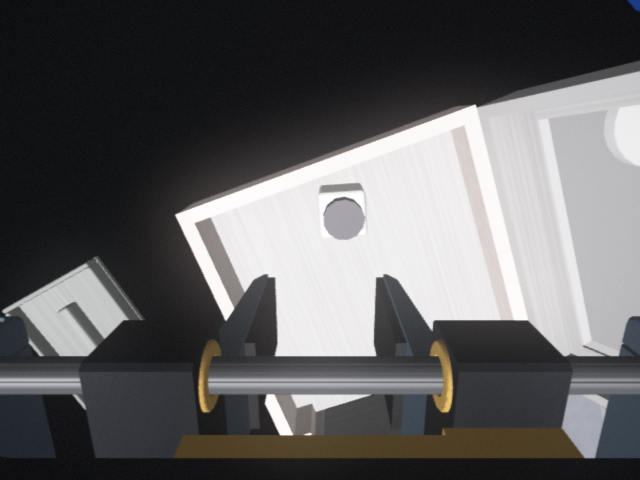

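Request:
drive_tool([
  [0.52,[7,-5,30],[0,0,0]],
  [0.52,[14,-10,55],[0,0,0]],
  [0.52,[14,-10,78],[0,0,0]],
  [0.52,[14,-10,78],[0,0,0]],
  [0.52,[14,-10,78],[0,0,0]],
])

```text
time_s: 44.5
ee_pos: [463.0, 194.9, 90.2]
ee_rot: [179.9, -0.1, 65.8]
force: [0.4, 0.2, 0.6]
gripper_width: 43.6
```

```bash
python3 -c "
from h import *
f=grab('wrist','u2');c=cam(f)
plan(462.5,194.7,24,66.2);print(proj(c,[[457,197.2,62]]))"
```

```text
t 44.55 pos [463.41 195.02  90.69] rot [179.86  -0.13  65.76] F [-0.03  0.8  -0.76] w 43.8
  d [-0.82 -0.85 66.69] rotvec [ 0.   -0.   -0.01]
[[322.16 272.83]]
```

View pics/u2.png

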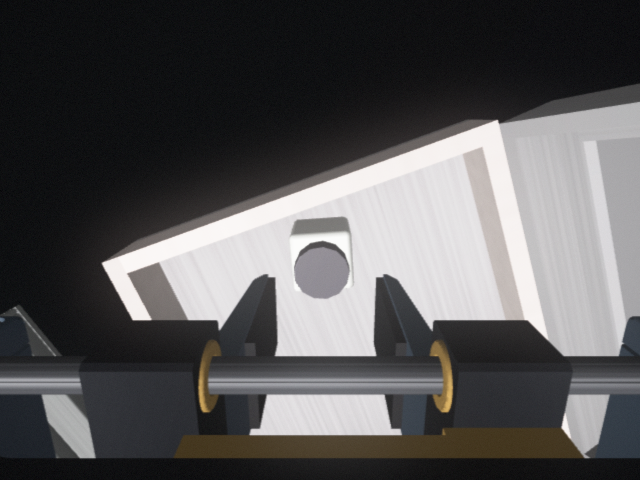

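Request:
drive_tool([
  [0.52,[-2,-1,20],[0,0,-0.02]],
  [0.52,[-2,-1,40],[0,0,-0.02]],
  [0.52,[-2,-1,55],[0,0,-0.02]],
  [0.52,[-2,-1,66],[0,0,-0.02]],
  [0.52,[-2,-1,66],[0,0,-0.02]],
])

```text
time_s: 45.05
ee_pos: [460.4, 193.1, 22.9]
ee_rot: [-180.0, 0.0, 66.9]
force: [0.3, -0.6, -0.5]
gripper_width: 43.7
```

Request:
drive_tool([
  [0.8,[0,0,0],[0,0,0]],
  [0.8,[0,0,0],[0,0,0]],
  [0.8,[0,0,0],[0,0,0]],
  [0.8,[0,0,0],[0,0,0]],
  [0.8,[0,0,-10],[0,0,0]],
], squeeze=25)

```text
time_s: 45.55
ee_pos: [459.5, 192.9, 32.7]
ee_rot: [-179.9, 0.1, 66.9]
force: [0.3, 0.4, -0.1]
gripper_width: 34.5
```

Request:
drive_tool([
  [0.8,[0,0,-30],[0,0,0]],
  [0.8,[0,0,-70],[0,0,0]],
  [0.8,[0,0,-115],[0,0,0]],
  [0.8,[-10,5,-160],[0,0,0.1]],
  [0.8,[-40,10,-190],[0,0,0.2]],
])

```text
time_s: 46.05
ee_pos: [455.2, 153.7, 226.8]
ee_rot: [179.8, -0.3, 55.4]
force: [1.2, -0.5, -0.7]
gripper_width: 34.2
```

```bash
python3 -c "
from h import *
f=grab('wrist','u3')
plan(500,-180,230,7)"
```

```text
t 46.1 pos [455.04 149.57 230.67] rot [179.51  -0.3   55.09] F [-0.79 -3.32  2.31] w 34.0
  d [-244.55  225.46    1.31] rotvec [ 0.01 -0.01  0.84]
```

View pics/u3.png

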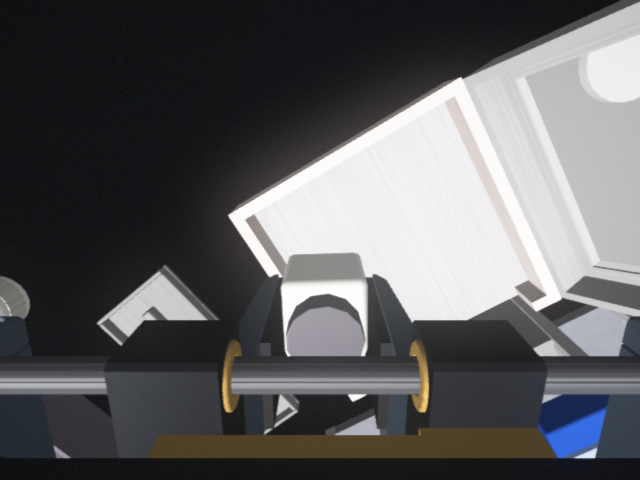

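Request:
drive_tool([
  [0.8,[-34,31,0],[0,0,0.13]],
  [0.8,[-68,63,0],[0,0,0.26]],
  [0.8,[-102,94,0],[0,0,0.39]],
  [0.8,[-136,125,0],[0,0,0.52]],
  [0.8,[-170,156,0],[0,0,0.65]],
])

```text
time_s: 46.6
ee_pos: [485.3, -77.6, 223.3]
ee_rot: [-180.0, -0.0, 17.9]
force: [1.0, 0.6, -1.1]
gripper_width: 34.3
```

```bash
python3 -c "
from h import *
plan(508.7,-229.2,150,7.3)"
```

```text
t 46.6 pos [485.34 -77.63 223.25] rot [-179.99   -0.     17.93] F [ 0.98  0.63 -1.12] w 34.3
  d [-24.45 151.41  73.24] rotvec [-0.   -0.    0.19]
```

Request:
drive_tool([
  [0.8,[-7,45,0],[0,0,0.1]],
  [0.8,[-14,90,0],[0,0,0.19]],
  [0.8,[-21,130,20],[0,0,0.19]],
  [0.8,[-24,150,60],[0,0,0.19]],
  [0.8,[-24,150,90],[0,0,0.19]],
])

```text
time_s: 47.1
ee_pos: [509.5, -228.6, 131.3]
ee_rot: [180.0, 0.0, 7.2]
force: [-0.1, 1.3, -1.1]
gripper_width: 34.5
```

Request:
drive_tool([
  [0.8,[0,0,25],[0,0,0]],
  [0.8,[0,0,30],[0,0,0]],
  [0.8,[0,0,30],[0,0,0]],
  [0.8,[0,0,30],[0,0,0]],
  [0.8,[0,0,30],[0,0,0]],
])

```text
time_s: 47.6
ee_pos: [511.0, -226.2, 104.7]
ee_rot: [179.9, -0.2, 7.4]
force: [-0.4, 0.5, 0.0]
gripper_width: 34.2
```

```bash
python3 -c "
from h import *
f=grab('wrist','v1')
plan(508.7,-229.2,24,7.3)"
```

```text
t 47.65 pos [ 510.92 -226.17  104.57] rot [179.9   -0.15   7.36] F [ 0.32  0.13 -0.76] w 34.1
  d [-2.79  2.58 80.57] rotvec [ 0. -0.  0.]
```

View pics/v1.png

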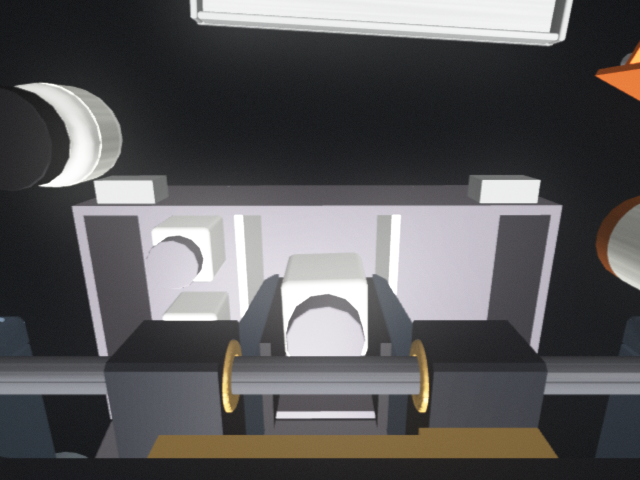

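Request:
drive_tool([
  [0.8,[-3,3,5],[0,0,0]],
  [0.8,[-3,3,25],[0,0,0]],
  [0.8,[-3,3,50],[0,0,0]],
  [0.8,[-3,3,70],[0,0,0]],
  [0.8,[-3,3,77],[0,0,0]],
])

```text
time_s: 48.15
ee_pos: [506.0, -228.9, 24.2]
ee_rot: [-179.9, 0.2, 7.3]
force: [-0.5, -0.6, -0.5]
gripper_width: 34.4
```

Request:
drive_tool([
  [0.8,[0,0,2],[0,0,0]],
  [0.8,[0,0,4],[0,0,0]],
  [0.8,[0,0,7],[0,0,0]],
  [0.8,[0,0,7],[0,0,0]],
  [0.8,[0,0,7],[0,0,0]],
])

```text
time_s: 48.65
ee_pos: [508.5, -229.9, 20.9]
ee_rot: [179.9, -0.2, 7.3]
force: [-0.3, 0.8, 6.3]
gripper_width: 34.0
```

Request:
drive_tool([
  [0.8,[0,0,-1],[0,0,0]],
  [0.54,[0,0,-1],[0,0,0]],
  [0.54,[0,0,-1],[0,0,0]],
  [0.54,[0,0,-1],[0,0,0]],
  [0.54,[0,0,-1],[0,0,0]],
])

```text
time_s: 49.15
ee_pos: [507.4, -229.3, 19.9]
ee_rot: [-180.0, 0.0, 7.3]
force: [0.8, -0.5, 0.3]
gripper_width: 41.8
```

Request:
drive_tool([
  [0.54,[0,0,0],[0,0,0]],
  [0.54,[0,0,-25],[0,0,0]],
  [0.54,[0,0,-65],[0,0,0]],
  [0.54,[0,-5,-110],[0,0,0]],
  [0.54,[0,-20,-160],[0,0,0]],
])

```text
time_s: 49.65
ee_pos: [504.6, -210.5, 178.9]
ee_rot: [-180.0, 0.1, 7.3]
force: [1.7, 1.4, 0.1]
gripper_width: 41.9
```

Request:
drive_tool([
  [0.54,[0,-20,-20],[0,0,0]],
  [0.54,[0,-30,-40],[0,0,0]],
  [0.54,[0,-30,-40],[0,0,0]],
  [0.54,[0,-30,-40],[0,0,0]],
  [0.54,[0,-30,-40],[0,0,0]],
])

```text
time_s: 50.15
ee_pos: [500.4, -180.6, 216.3]
ee_rot: [-179.9, 0.1, 7.3]
force: [-0.6, 0.6, -0.2]
gripper_width: 42.0
```

```bash
python3 -c "
from h import *
f=grab('wrist','w1');grab('scene','w1s')
plan(524,-377,300,97)"
```

```text
t 50.25 pos [ 500.52 -180.66  216.31] rot [-179.93    0.15    7.3 ] F [ 0.1  -0.04 -0.17] w 41.7
  d [ -1.86 197.63 -83.91] rotvec [-0.    0.   -1.57]
```

View pics/w1.png

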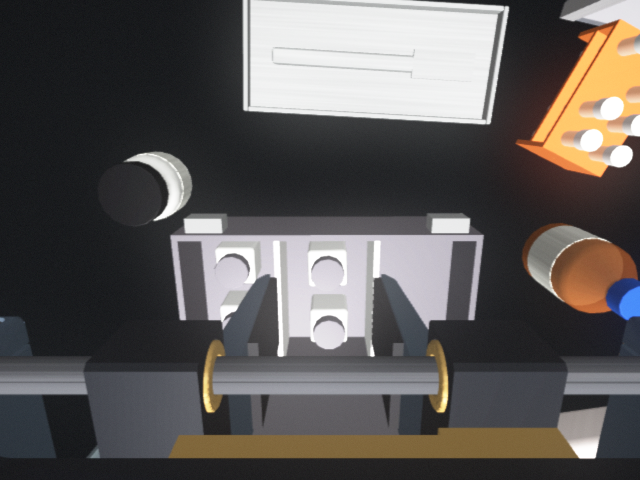

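View pics/w1s.png

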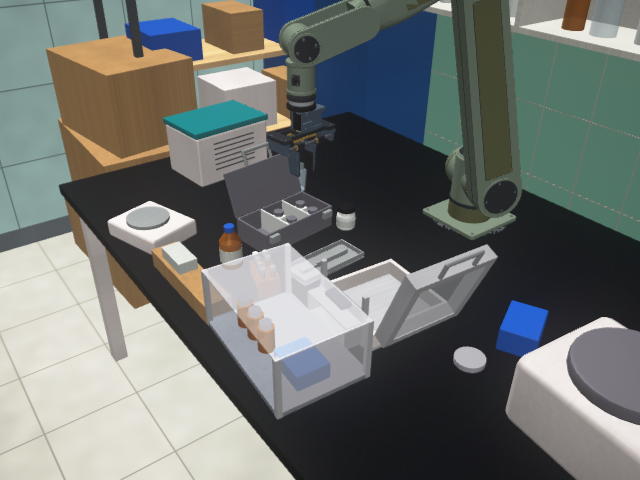

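All four bottles stand below the rim in the case and the scoop is in the tray. Next is the case lid: its handle is at about (525,-377,226).

Request:
drive_tool([
  [0.65,[0,0,-40],[0,0,0.14]],
  [0.65,[0,10,-80],[0,0,0.28]],
  [0.65,[0,40,-90],[0,0,0.42]],
  [0.65,[0,75,-90],[0,0,0.56]],
  [0.65,[0,110,-90],[0,0,0.7]],
])

```text
time_s: 50.75
ee_pos: [515.2, -290.9, 307.6]
ee_rot: [180.0, 0.0, -33.1]
force: [1.0, 0.0, -0.5]
gripper_width: 31.7
```

```bash
python3 -c "
from h import *
plan(525,-377,300,-83)"
```

```text
t 50.75 pos [ 515.25 -290.91  307.56] rot [180.     0.01 -33.1 ] F [ 1.01  0.03 -0.51] w 31.7
  d [55.18 66.8   7.56] rotvec [0.   0.   0.87]
```

Request:
drive_tool([
  [0.65,[10,13,0],[0,0,0.14]],
  [0.65,[20,26,0],[0,0,0.28]],
  [0.65,[32,40,0],[0,0,0.42]],
  [0.65,[44,54,0],[0,0,0.56]],
  [0.65,[55,66,0],[0,0,0.7]],
])

```text
time_s: 51.25
ee_pos: [525.4, -376.1, 306.3]
ee_rot: [179.9, 0.1, -73.3]
force: [0.7, 0.4, -0.8]
gripper_width: 31.6
```

Request:
drive_tool([
  [0.65,[0,0,5],[0,0,0.14]],
  [0.65,[0,0,10],[0,0,0.17]],
  [0.65,[0,0,15],[0,0,0.17]],
  [0.65,[0,0,15],[0,0,0.17]],
  [0.65,[0,0,15],[0,0,0.17]],
])

```text
time_s: 51.75
ee_pos: [525.6, -374.7, 292.4]
ee_rot: [180.0, 0.0, -82.6]
force: [-0.2, 0.3, 0.5]
gripper_width: 32.2
```

```bash
python3 -c "
from h import *
f=grab('wrist','x1');c=cam(f);np.savez('x1.npz',**c)
plan(525,-377,210,-83);print(proj(c,[[525,-377,226],[572.3,-370.9,226],[476.6,-383.8,226]]))"
```

```text
t 51.8 pos [ 525.71 -374.76  292.82] rot [180.   -0.  -82.6] F [0.01 0.29 0.06] w 31.7
  d [ 2.13  0.99 82.82] rotvec [ 0.   -0.    0.01]
[[329.53 264.88]
 [329.86 185.94]
 [330.1  337.15]]
```

View pics/x1.png

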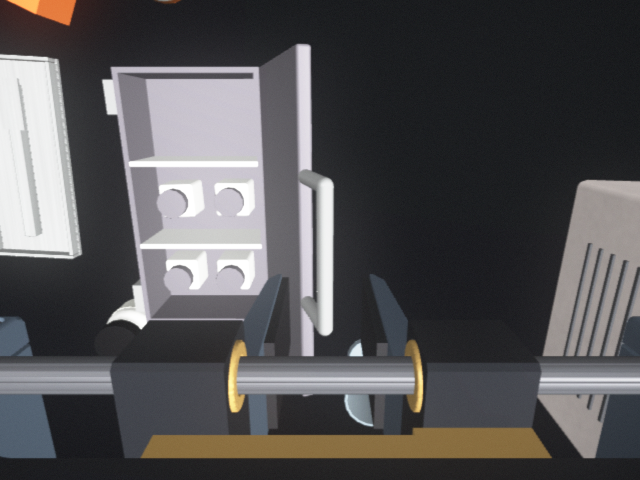

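The bar at u = 325 is centred between the fingers. I'll go down and grip.

Request:
drive_tool([
  [0.65,[0,-3,25],[0,0,0]],
  [0.65,[0,-3,50],[0,0,0]],
  [0.65,[0,-3,70],[0,0,0]],
  [0.65,[0,-3,82],[0,0,0]],
  [0.65,[0,-3,82],[0,0,0]],
])

```text
time_s: 52.3
ee_pos: [528.1, -373.8, 209.4]
ee_rot: [179.9, 0.1, -82.6]
force: [0.6, -0.4, -0.4]
gripper_width: 31.9
```

Request:
drive_tool([
  [1,[0,0,0],[0,0,0]],
  [1,[0,0,0],[0,0,0]],
  [1,[0,0,0],[0,0,0]],
  [1,[0,0,0],[0,0,0]],
  [1,[0,0,0],[0,0,0]],
], squeeze=25)

```text
time_s: 52.8
ee_pos: [529.1, -374.4, 212.0]
ee_rot: [-179.9, -0.1, -82.6]
force: [1.0, 1.5, 2.6]
gripper_width: 9.2
```

```bash
python3 -c "
from h import *
plan(525,-377,210,-83)
r=171;f=112.
P=lambda t:np.array([-(r*np.cos(np.radians(t))), -(r*np.sin(np.radians(t)))])
# tool x = case +x : x_case-65 = -r cos ; dz = -(z change)
for k in range(5):
  b=P(f-22*k); print([(P(f-22*k-4.4*i)-b).round(1).tolist() for i in range(1,6)])
"
```

```text
t 52.8 pos [ 529.1  -374.43  212.01] rot [-179.91   -0.07  -82.62] F [1.03 1.49 2.63] w 9.2
  d [2.02 4.4  2.  ] rotvec [-0.   -0.    0.01]
[[-12.4, -4.4], [-25.0, -7.9], [-37.9, -10.4], [-50.9, -11.9], [-64.1, -12.5]]
[[-13.1, 0.5], [-26.2, 2.0], [-39.0, 4.5], [-51.7, 8.0], [-64.1, 12.5]]
[[-12.0, 5.4], [-23.5, 11.7], [-34.5, 18.8], [-44.9, 26.8], [-54.7, 35.5]]
[[-9.1, 9.5], [-17.4, 19.6], [-25.0, 30.4], [-31.6, 41.7], [-37.4, 53.5]]
[[-4.9, 12.2], [-8.8, 24.7], [-11.8, 37.5], [-13.7, 50.5], [-14.7, 63.6]]
```

Request:
drive_tool([
  [1,[-12,0,-4],[0,0,0]],
  [1,[-25,0,-8],[0,0,0]],
  [1,[-38,0,-10],[0,0,0]],
  [1,[-51,0,-12],[0,0,0]],
  [1,[-64,0,-12],[0,0,0]],
])

```text
time_s: 53.3
ee_pos: [520.7, -310.0, 223.7]
ee_rot: [-179.9, -0.1, -82.6]
force: [2.7, -3.2, 2.7]
gripper_width: 9.6
```

Request:
drive_tool([
  [1,[-13,0,0],[0,0,0]],
  [1,[-26,0,2],[0,0,0]],
  [1,[-39,0,4.5],[0,0,0]],
  [1,[-52,0,8],[0,0,0]],
  [1,[-64,0,12],[0,0,0]],
])

```text
time_s: 53.8
ee_pos: [512.3, -246.3, 210.1]
ee_rot: [-180.0, -0.0, -82.6]
force: [4.9, -4.3, -2.8]
gripper_width: 9.6
```

Request:
drive_tool([
  [1,[-12,0,5],[0,0,0]],
  [1,[-23.5,0,12],[0,0,0]],
  [1,[-34.5,0,19],[0,0,0]],
  [1,[-45,0,27],[0,0,0]],
  [1,[-55,0,35.5],[0,0,0]],
])

```text
time_s: 54.3
ee_pos: [505.5, -193.3, 174.1]
ee_rot: [-180.0, -0.2, -82.6]
force: [6.1, -9.0, -6.3]
gripper_width: 8.9
```

```bash
python3 -c "
from h import *
plan(498.7,-147.8,55,-83)
"
```

```text
t 54.3 pos [ 505.46 -193.3   174.1 ] rot [-179.98   -0.18  -82.58] F [ 6.14 -8.99 -6.25] w 8.9
  d [-46.36   0.87 118.96] rotvec [-0.   -0.    0.01]
```

Request:
drive_tool([
  [1,[-9,0,9.5],[0,0,0]],
  [1,[-17,0,19.5],[0,0,0]],
  [1,[-24,0,30],[0,0,0]],
  [1,[-30,0,41.5],[0,0,0]],
  [1,[-36,0,53],[0,0,0]],
])

```text
time_s: 54.8
ee_pos: [501.0, -158.8, 121.6]
ee_rot: [-180.0, -0.3, -82.5]
force: [4.4, -13.0, -2.5]
gripper_width: 9.0
```

Request:
drive_tool([
  [1,[-5,0,12],[0,0,0]],
  [1,[-8.5,0,24.5],[0,0,0]],
  [1,[-11,0,37],[0,0,0]],
  [1,[-12.5,0,48],[0,0,0]],
  [1,[-13,0,58],[0,0,0]],
])

```text
time_s: 55.3
ee_pos: [499.6, -146.9, 64.4]
ee_rot: [-179.9, -0.4, -82.5]
force: [-1.6, -12.4, 36.0]
gripper_width: 9.0
```

```bash
python3 -c "
from h import *
f=grab('scene','y1');cv2.imwrite('pics/y2.png',cv2.resize(f['image'][150:280,210:370,::-1],(738,600),interpolation=cv2.INTER_CUBIC))
grab('wrist','y3')
plan(498.7,-147.8,55,-83)
print(env.state()['torque'])
"
```

```text
t 55.4 pos [ 499.64 -146.9    64.29] rot [-179.93   -0.35  -82.49] F [  4.21 -13.69  -1.93] w 9.0
  d [0.72 1.06 9.3 ] rotvec [-0.   -0.01  0.01]
[-2.44 -0.72 -0.02]
```

View pics/y2.png

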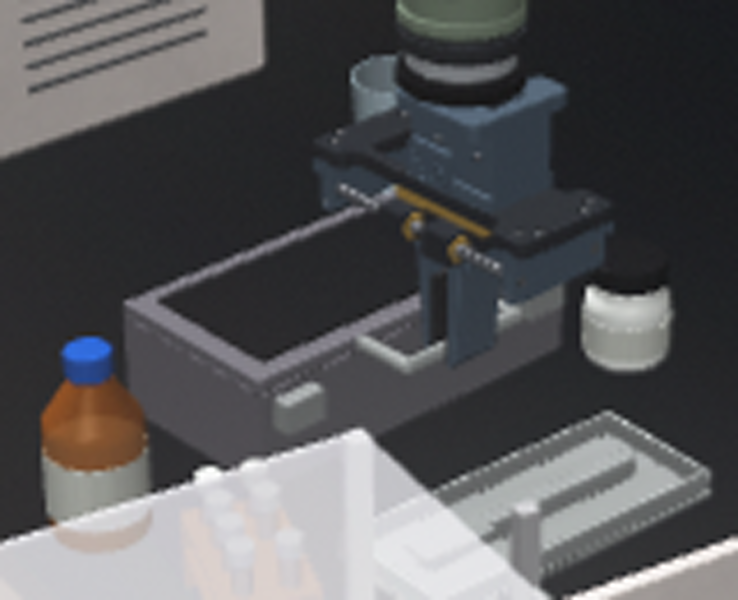

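View pics/y3.png

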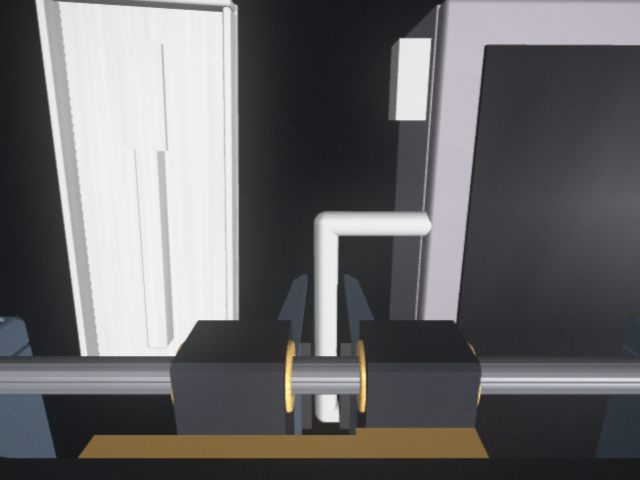

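Request:
drive_tool([
  [1,[1,0,1],[0,0,0]],
  [1,[2,0,2],[0,0,0]],
  [1,[3,0,3],[0,0,0]],
  [1,[3,0,3],[0,0,0]],
  [1,[3,0,3],[0,0,0]],
])

```text
time_s: 55.9
ee_pos: [499.7, -147.0, 63.9]
ee_rot: [-179.9, -0.1, -82.6]
force: [-1.9, -2.7, 19.6]
gripper_width: 9.4
```

Request:
drive_tool([
  [0.65,[0,0,-2],[0,0,0]],
  [0.65,[0,0,-2],[0,0,0]],
  [0.65,[0,0,-2],[0,0,0]],
  [0.65,[0,0,-2],[0,0,0]],
  [0.65,[0,0,-20],[0,0,0]],
])

```text
time_s: 56.4
ee_pos: [496.7, -146.2, 78.9]
ee_rot: [179.6, 0.2, -82.6]
force: [0.4, 0.5, -0.2]
gripper_width: 31.9
```

Request:
drive_tool([
  [0.65,[0,0,-40],[0,0,0]],
  [0.65,[0,0,-90],[0,0,0]],
  [0.65,[0,0,-140],[0,0,-0.1]],
  [0.65,[-20,0,-190],[0,0,-0.2]],
  [0.65,[-60,0,-230],[0,0,-0.3]],
])

```text
time_s: 56.9
ee_pos: [492.6, -95.2, 306.4]
ee_rot: [-179.9, -0.1, -65.4]
force: [-0.2, 0.7, -0.7]
gripper_width: 31.9
```

```bash
python3 -c "
from h import *
f=grab('scene','z1');cv2.imwrite('pics/z2.png',cv2.resize(f['image'][150:280,210:370,::-1],(738,600),interpolation=cv2.INTER_CUBIC))
grab('wrist','z3');grab('top','z4')
plan(500,-148,300,-83)
"
```

```text
t 57.05 pos [493.02 -93.48 306.21] rot [-179.78   -0.14  -65.32] F [-0.58 -0.44 -0.7 ] w 31.9
  d [52.44 16.44  6.27] rotvec [-0.   -0.    0.31]
```

View pics/z2.png

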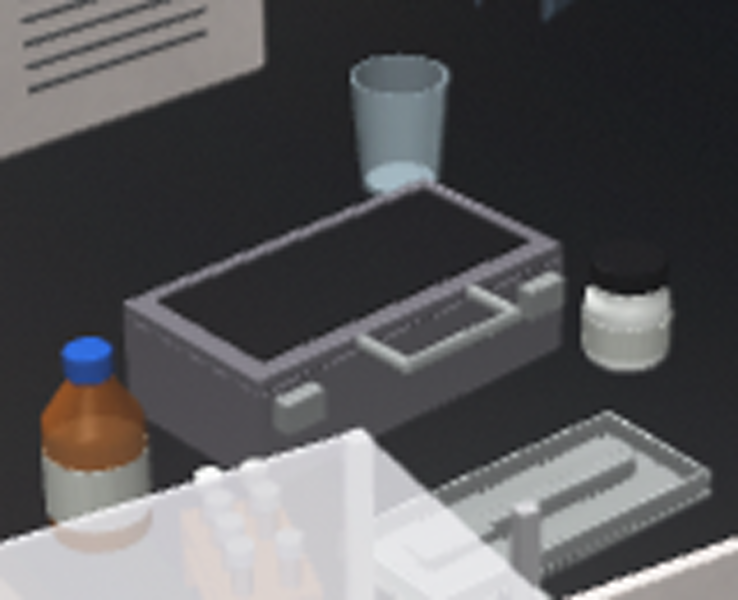

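View pics/z4.png

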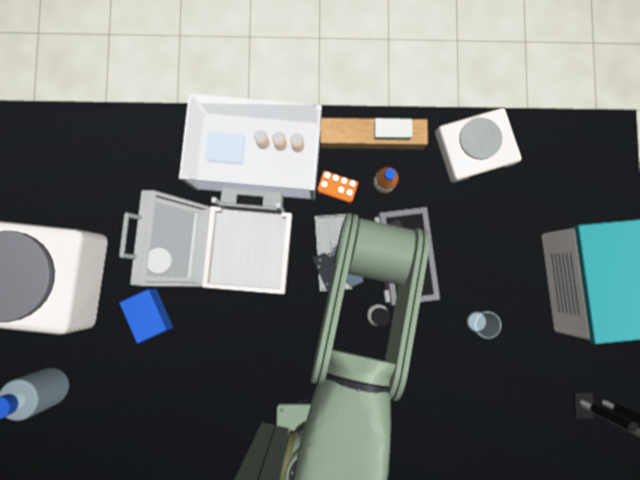

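The case lid is shut, with its seam flush. Next I'll shut the outer lid. Its bar is at about (542,419,285).

```bash
python3 -c "
from h import *
plan(541,400,350,-94.3)
"
```

```text
t 57.05 pos [493.02 -93.48 306.21] rot [-179.78   -0.14  -65.32] F [-0.58 -0.44 -0.7 ] w 31.9
  d [-428.26 -249.8   -43.91] rotvec [-0.   -0.    0.51]
```

Request:
drive_tool([
  [0.65,[-40,-23,-15],[0,0,0.1]],
  [0.65,[-80,-46,-30],[0,0,0.2]],
  [0.65,[-120,-70,-44],[0,0,0.3]],
  [0.65,[-160,-93,-44],[0,0,0.4]],
  [0.65,[-200,-116,-44],[0,0,0.5]],
])

```text
time_s: 57.55
ee_pos: [514.5, 136.6, 346.2]
ee_rot: [179.8, -0.1, -94.4]
force: [1.1, 0.2, 0.7]
gripper_width: 31.9
```

```bash
python3 -c "
from h import *
plan(541,410,350,-94.3)
"
```

```text
t 57.55 pos [514.49 136.56 346.17] rot [179.83  -0.09 -94.41] F [1.09 0.16 0.73] w 31.9
  d [-274.66   -5.4    -4.27] rotvec [ 0. -0. -0.]
```

Request:
drive_tool([
  [0.65,[-45,-1,-2],[0,0,0]],
  [0.65,[-92,-2,-4],[0,0,0]],
  [0.65,[-140,-3,-4],[0,0,0]],
  [0.65,[-188,-4,-4],[0,0,0]],
  [0.65,[-230,-5,-4],[0,0,0]],
])

```text
time_s: 58.05
ee_pos: [535.9, 366.1, 348.9]
ee_rot: [179.8, -0.2, -94.1]
force: [0.4, -1.3, 0.7]
gripper_width: 32.0
```

Request:
drive_tool([
  [0.65,[-25,0,0],[0,0,0]],
  [0.65,[-42,0,0],[0,0,0]],
  [0.65,[-42,0,0],[0,0,0]],
  [0.65,[-42,0,0],[0,0,0]],
  [0.65,[-42,0,0],[0,0,0]],
])

```text
time_s: 58.55
ee_pos: [539.3, 405.0, 351.3]
ee_rot: [179.9, -0.1, -94.2]
force: [-0.0, -1.2, 0.4]
gripper_width: 31.9
```

```bash
python3 -c "
from h import *
f=grab('wrist','A1');c=cam(f);np.savez('A1.npz',**c)
plan(542,419,268,-94.3);print(proj(c,[[542,419,285]]))
"
```

```text
t 58.6 pos [539.3  405.   351.84] rot [179.98  -0.05 -94.17] F [ 0.13 -0.53  0.19] w 32.0
  d [-14.24  -1.71  83.83] rotvec [ 0. -0.  0.]
[[302.54 260.73]]
```

View pics/A1.png

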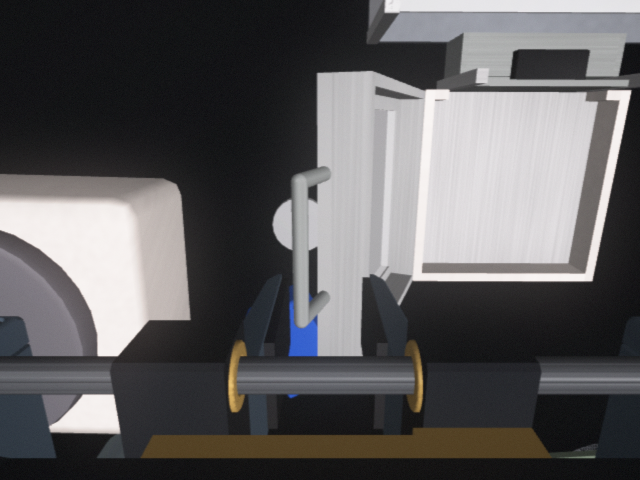

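Request:
drive_tool([
  [0.65,[-8,-3,10],[0,0,0]],
  [0.65,[-16,-7,30],[0,0,0]],
  [0.65,[-16,-7,55],[0,0,0]],
  [0.65,[-16,-7,78],[0,0,0]],
  [0.65,[-16,-7,82],[0,0,0]],
])

```text
time_s: 59.1
ee_pos: [546.1, 420.8, 266.0]
ee_rot: [179.7, -0.3, -94.1]
force: [-0.6, -0.1, -0.2]
gripper_width: 31.7
```

Request:
drive_tool([
  [1,[0,0,0],[0,0,0]],
  [1,[0,0,0],[0,0,0]],
  [1,[0,0,0],[0,0,0]],
  [1,[0,0,0],[0,0,0]],
  [1,[0,0,0],[0,0,0]],
], squeeze=25)

```text
time_s: 59.6
ee_pos: [547.7, 422.0, 271.2]
ee_rot: [-179.9, 0.1, -94.1]
force: [1.2, -0.5, 2.5]
gripper_width: 9.3
```

```bash
python3 -c "
from h import *
plan(514.4,38.2,61,-94.3)
P=lambda t:np.array([-261.8*-np.cos(np.radians(t)),-261.8*np.sin(np.radians(t))])
f=117.5;s=(f-6.8)/5
for k in range(5):
  b=P(f-s*k); print([(P(f-s*k-s/5*i)-b).round(1).tolist() for i in range(1,6)])
print(P(6.8)-P(f))
"
```

```text
t 59.6 pos [547.72 421.99 271.17] rot [-179.89    0.07  -94.1 ] F [ 1.2  -0.49  2.54] w 9.3
  d [385.45   6.22 209.68] rotvec [-0.  0.  0.]
[[18.3, -8.6], [37.2, -15.8], [56.6, -21.6], [76.4, -25.8], [96.4, -28.4]]
[[20.2, -1.1], [40.4, -0.7], [60.5, 1.4], [80.5, 4.9], [100.0, 10.0]]
[[19.1, 6.6], [37.7, 14.6], [55.6, 24.1], [72.7, 34.9], [88.9, 47.0]]
[[15.2, 13.3], [29.4, 27.7], [42.4, 43.2], [54.2, 59.7], [64.6, 77.0]]
[[9.1, 18.1], [16.8, 36.8], [23.0, 56.0], [27.7, 75.7], [30.9, 95.7]]
[380.84 201.22]
```

Request:
drive_tool([
  [1,[18,0,-9],[0,0,0]],
  [1,[37,0,-16],[0,0,0]],
  [1,[57,0,-21.5],[0,0,0]],
  [1,[76,0,-26],[0,0,0]],
  [1,[96.5,0,-28.5],[0,0,0]],
])

```text
time_s: 60.1
ee_pos: [540.5, 327.7, 301.4]
ee_rot: [-179.8, 0.4, -94.0]
force: [-1.5, 5.3, 5.5]
gripper_width: 9.4
```

Request:
drive_tool([
  [1,[20,0,-1],[0,0,0]],
  [1,[40.5,0,-0.5],[0,0,0]],
  [1,[60.5,0,1.5],[0,0,0]],
  [1,[80.5,0,5],[0,0,0]],
  [1,[100,0,10],[0,0,0]],
])

```text
time_s: 60.6
ee_pos: [532.7, 225.9, 291.3]
ee_rot: [-179.9, 0.2, -94.1]
force: [-2.0, 0.6, 8.5]
gripper_width: 9.2
```

Request:
drive_tool([
  [1,[19,0,6.5],[0,0,0]],
  [1,[37.5,0,14.5],[0,0,0]],
  [1,[55.5,0,24],[0,0,0]],
  [1,[72.5,0,35],[0,0,0]],
  [1,[89,0,47],[0,0,0]],
])

```text
time_s: 61.1
ee_pos: [525.8, 135.4, 243.1]
ee_rot: [-180.0, -0.1, -94.1]
force: [-3.4, -1.3, 5.5]
gripper_width: 9.3
```

```bash
python3 -c "
from h import *
plan(514.4,38.2,61,-94.3)
"
```

```text
t 61.1 pos [525.84 135.4  243.08] rot [-179.99   -0.07  -94.1 ] F [-3.44 -1.34  5.54] w 9.3
  d [ 97.55   4.51 182.2 ] rotvec [-0. -0.  0.]
```

Request:
drive_tool([
  [1,[15,0,13.5],[0,0,0]],
  [1,[29.5,0,28],[0,0,0]],
  [1,[42.5,0,43.5],[0,0,0]],
  [1,[54.5,0,60],[0,0,0]],
  [1,[65,0,77.5],[0,0,0]],
])

```text
time_s: 61.6
ee_pos: [520.8, 69.7, 164.3]
ee_rot: [179.9, -0.2, -94.1]
force: [-3.6, -3.6, 4.7]
gripper_width: 9.3
```

Request:
drive_tool([
  [1,[9,0,18],[0,0,0]],
  [1,[17,0,37],[0,0,0]],
  [1,[23,0,56],[0,0,0]],
  [1,[28,0,74],[0,0,0]],
  [1,[31,0,88],[0,0,0]],
])

```text
time_s: 62.1
ee_pos: [518.4, 39.3, 75.2]
ee_rot: [179.8, -0.2, -94.1]
force: [-1.4, -3.5, 2.3]
gripper_width: 9.2
```

Request:
drive_tool([
  [1,[0.5,0,2],[0,0,0]],
  [1,[1,0,4],[0,0,0]],
  [1,[1.5,0,6],[0,0,0]],
  [1,[1.5,0,8],[0,0,0]],
  [1,[1.5,0,8],[0,0,0]],
])

```text
time_s: 62.6
ee_pos: [518.3, 38.2, 67.7]
ee_rot: [179.8, -0.2, -94.0]
force: [-2.1, -6.3, -0.7]
gripper_width: 9.2
```

Request:
drive_tool([
  [1,[0,0,2],[0,0,0]],
  [1,[0,0,4],[0,0,0]],
  [1,[0,0,6],[0,0,0]],
  [1,[0,0,6],[0,0,0]],
  [1,[0,0,6],[0,0,0]],
])

```text
time_s: 63.1
ee_pos: [518.4, 37.9, 64.4]
ee_rot: [179.9, -0.2, -94.0]
force: [-8.9, -7.6, 19.6]
gripper_width: 9.3
```

Request:
drive_tool([
  [1,[-1,0,1],[0,0,0]],
  [1,[-1,0,2],[0,0,0]],
  [1,[-1,0,2],[0,0,0]],
  [1,[-1,0,2],[0,0,0]],
  [1,[-1,0,2],[0,0,0]],
])

```text
time_s: 63.6
ee_pos: [518.5, 37.9, 64.1]
ee_rot: [179.9, -0.3, -94.0]
force: [-11.4, -10.6, 30.9]
gripper_width: 9.4
```

Request:
drive_tool([
  [1,[0,0,-4],[0,0,0]],
  [0.65,[0,0,-4],[0,0,0]],
  [0.65,[0,0,-4],[0,0,0]],
  [0.65,[0,0,-4],[0,0,0]],
  [0.65,[0,0,-4],[0,0,0]],
])

```text
time_s: 64.1
ee_pos: [520.1, 41.1, 63.9]
ee_rot: [180.0, 0.0, -94.1]
force: [1.5, 0.3, 0.1]
gripper_width: 31.7
```

Request:
drive_tool([
  [0.65,[0,0,-20],[0,0,0]],
  [0.65,[0,0,-60],[0,0,0]],
  [0.65,[0,0,-110],[0,0,0]],
  [0.65,[0,20,-155],[0,0,0]],
  [0.65,[30,60,-200],[0,0,0]],
])

```text
time_s: 64.6
ee_pos: [470.4, 23.5, 255.2]
ee_rot: [-179.8, 0.1, -93.9]
force: [-0.1, 0.1, 0.7]
gripper_width: 31.7
```

Request:
drive_tool([
  [0.65,[45,20,-10],[0,0,0]],
  [0.65,[90,40,-20],[0,0,0]],
  [0.65,[135,60,-20],[0,0,0]],
  [0.65,[180,80,-20],[0,0,0]],
  [0.65,[200,90,-20],[0,0,0]],
])

```text
time_s: 65.1
ee_pos: [363.1, -173.2, 272.7]
ee_rot: [-180.0, -0.1, -94.2]
force: [-0.0, 0.6, 1.1]
gripper_width: 31.8
```

```bash
python3 -c "
from h import *
f=grab('scene','B1');cv2.imwrite('pics/B2.png',cv2.resize(f['image'][220:350,290:450,::-1],(738,600),interpolation=cv2.INTER_CUBIC))
t=grab('top','B3');cv2.imwrite('pics/B4.png',cv2.resize(t['image'][180:305,180:320,::-1],(672,600),interpolation=cv2.INTER_CUBIC))
plan(514.4,38.2,61,-94.3)
"
```

```text
t 65.2 pos [ 363.66 -172.64  272.51] rot [180.    -0.03 -94.33] F [-0.22  0.79  0.32] w 31.9
  d [-221.73 -134.42  211.38] rotvec [ 0. -0. -0.]
```

View pics/B2.png

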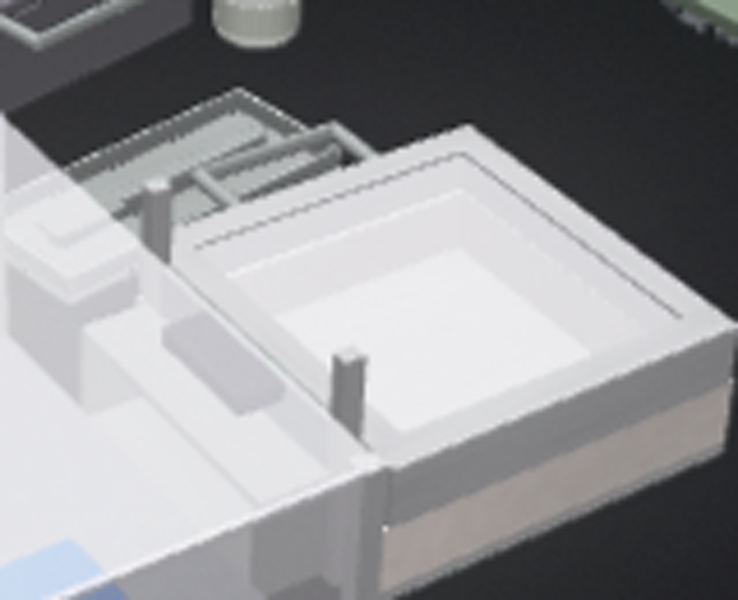

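View pics/B3.png

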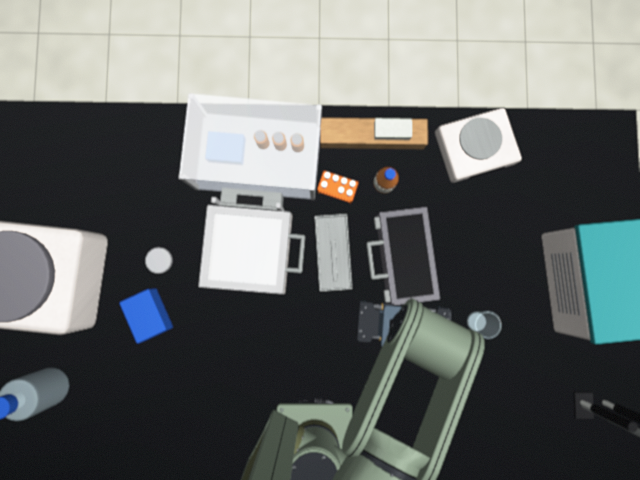

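View pics/B4.png

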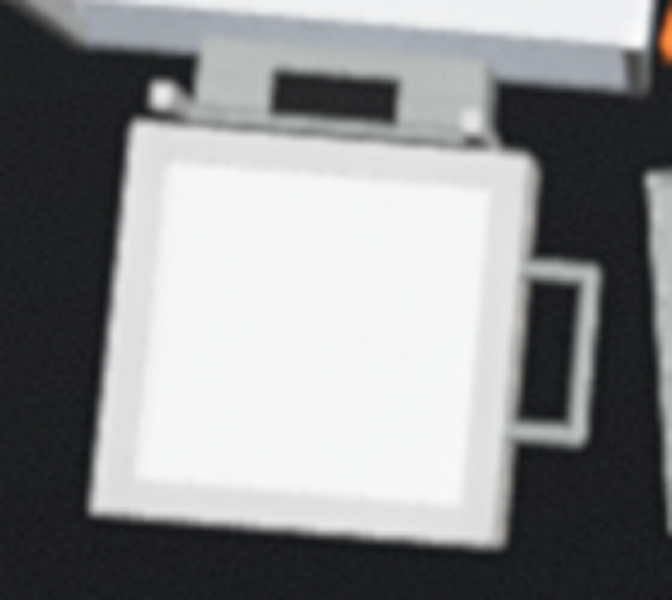

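Lid corners and handle are at the same pixels as at the start, when the lid was shut. The pass box is empty, the scoop is in the tray, the case lid is shut, the other things haven't moved, and the arm is clear. I'll hand in.

```bash
python3 -c "
from h import *
s=env.state();print(s['time_s'],s['force'],np.abs(s['qvel']).max())
print(env.job_done())"
```

```text
65.2 [-0.22  0.79  0.32] 3.571785584371782
the job is handed in; nothing more can be done
None
```

I finished the whole job and handed it in at about 65 s of the 210 s allowed. The hand-in gives no verdict, so what follows rests on my own checks.

- **Inner door:** I pressed the grip until it stopped hard. The height stayed at 88.2 mm between 12 N and 20 N, which matches the shut position. Only then did I open the outer lid.
- **Outer lid:** I opened it to about 1.75 rad, then later to about 1.9 rad, because the gripper's body would have come too close to it at the far bottles.
- **Scoop:** It lies in the steel tray, seen there in the later pictures.
- **Bottles:** All four stand in two bays of the case, below the rim. One was knocked about 50 mm aside between two grasps. I found it in the next picture, measured it again, and took its neighbour first so that nothing was pushed.
- **Case lid:** It is shut. It held against a hard stop at about 20 N, and the seam looks flush.
- **Outer lid again:** It is shut. It held against a hard stop at about 31 N, and its corners and handle are at the same pixels as at the start.

In the last pictures the inner door's grip is where it was at the start, the pass box is empty, and none of the other things has visibly moved.

Some readings disagreed:
- **Camera measurements:** The top and wrist cameras differed by up to about 5 mm in places. I used the wrist camera, which agreed with what the fingers touched.
- **Handle heights:** Both handles stopped a few millimetres higher in the grip than I had worked out, so the shut lids rest on the hard stops and the pictures.

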